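# Pour specimen rods into a grooved rack

## Task

Carry the loaded scoop by its cross bar to the grooved rack, set it down level on the shelf at the rack's high end with its toe pushed home against the step, and let go with all three rods still in it. Then take it by the tongue at its back and, with its toe staying at the step, tip it so that the rods roll out and settle one in each groove; lower the empty scoop level onto the shelf again and let go. Do not touch the rods or let one fall on the table, and leave the beaker, the sample cup and the dropper bottle standing where they are.

Things in the scene. Friction and masses are not known exactly. Their poses are not given: they have to be found in the camera images.
- scoop: Loose open aluminium scoop, 0.27 kg empty, 116 mm wide along x, 80 mm long along y, walls 40 mm high; origin mid-underside, z up. Mouth open to its -y. The inner floor rises 12 degrees to the mouth edge (20 mm high, at y = -32 mm), so the rods rest against the back wall until it is tipped mouth-down about the toe; at 24 to 29 degrees they roll out. Rods reach 34 mm above the underside.
- bar: Grey cross bar over the scoop, fixed to it, for carrying: 110 mm long along x, 12 mm thick along y, 14 mm high; origin at its centre, 68 mm above the scoop's underside and 8 mm behind its middle (48 mm behind the toe). An upright at each end (x = +-56 mm); 27 mm free between bar and rods. Axes as the scoop's.
- tongue (a point): Point to grip on the tongue that juts level from the back of the scoop, for tipping (too far from the centre of gravity to carry by): 20 mm wide along x, 8 mm thick, from 40 to 86 mm behind the scoop's middle; the point is at mid-thickness, 76 mm behind the middle and 30 mm above the underside. Axes as the scoop's.
- toe (a point): Middle of the scoop's front lower edge (scoop y = -40 mm, z = 0); this edge meets the step and is the one it tips about. Axes as the scoop's.
- rack: White grooved rack, fixed, 145 mm wide along x, 212 mm along y, highest point 65 mm; origin on the table under its middle. y 4 to 96 mm is a level shelf 37 mm high, open behind, between flared cheeks (121 mm apart at the foot, 24 mm high). At y = 4 mm a step rises 16 mm; from there a surface falls 15 degrees to -y with three grooves 20.5 mm wide, 17 mm deep across it. Rods roll over a full groove.
- dock (a point): Middle of the foot of the step, on the shelf (rack y = 4 mm, 37 mm above the table). The scoop's toe belongs here, with the scoop's axes along the rack's. Axes as the rack's.
- groove1 (a point): Where the centre of a rod lies when in the upper groove. Axes as the rack's.
- groove2 (a point): Where the centre of a rod lies when in the middle groove. Axes as the rack's.
- groove3 (a point): Where the centre of a rod lies when in the lower groove. Axes as the rack's.
- rod1: Plain round steel-grey rod, 18 mm diameter, 100 mm long, about 70 g, lying across in the scoop at the start; origin at its centre, x along its axis. All three are alike and any rod may go in any groove.
- rod2: Plain round steel-grey rod, 18 mm diameter, 100 mm long, about 70 g, lying across in the scoop at the start; origin at its centre, x along its axis. All three are alike and any rod may go in any groove.
- rod3: Plain round steel-grey rod, 18 mm diameter, 100 mm long, about 70 g, lying across in the scoop at the start; origin at its centre, x along its axis. All three are alike and any rod may go in any groove.
- beaker: Bystander: small clear beaker, 58 mm wide, 71 mm high, loose; origin under its centre.
- sample_cup: Bystander: round cup with a screw lid, 51 mm wide, 64 mm high, loose; origin under its centre.
- dropper_bottle: Bystander: slim dropper bottle, 27 mm wide, 98 mm high, loose; origin under its centre.
There are look-alikes about, which are no part of the job. Leave any pink look-alike of the rod1 alone.

How it is judged:
On the way, in this order (a step that is already met when the one before it is completed fails the run):
1. the scoop is lifted by its cross bar, level, with the rods in it (height (world z) of scoop above 0.025 m and contact force between the fingers and bar above 1 N and angle between scoop's own z axis and vertical below 0.35 rad and y of rod1 in the frame of scoop between -0.03 and 0.035 m and z of rod1 in the frame of scoop between 0.01 and 0.04 m and y of rod2 in the frame of scoop between -0.03 and 0.035 m and z of rod2 in the frame of scoop between 0.01 and 0.04 m and y of rod3 in the frame of scoop between -0.03 and 0.035 m and z of rod3 in the frame of scoop between 0.01 and 0.04 m), for 0.2 s.
2. the scoop stands level on the shelf with its toe against the step, let go, with the rods still in it (y of toe in the frame of dock between -0.004 and 0.004 m and z of toe in the frame of dock between -0.003 and 0.005 m and x of toe in the frame of dock between -0.006 and 0.006 m and angle between scoop's own z axis and vertical below 0.06 rad and angle between the y axis of scoop and the y axis of rack, either way round below 0.1 rad and contact force between the fingers and scoop below 0.1 N and y of rod1 in the frame of scoop between -0.03 and 0.035 m and z of rod1 in the frame of scoop between 0.01 and 0.04 m and y of rod2 in the frame of scoop between -0.03 and 0.035 m and z of rod2 in the frame of scoop between 0.01 and 0.04 m and y of rod3 in the frame of scoop between -0.03 and 0.035 m and z of rod3 in the frame of scoop between 0.01 and 0.04 m), for 0.2 s.
3. the scoop is tipped about its toe by more than 10 degrees without a grip on the cross bar (angle between scoop's own z axis and vertical above 0.18 rad and contact force between the fingers and bar below 0.1 N and y of toe in the frame of dock between -0.01 and 0.015 m and z of toe in the frame of dock between -0.005 and 0.015 m), for 0.05 s.
4. a rod lies in each groove (((y of rod1 in the frame of groove1 between -0.005 and 0.005 m and z of rod1 in the frame of groove1 between -0.005 and 0.005 m and x of rod1 in the frame of groove1 between -0.012 and 0.012 m and angle between the x axis of rod1 and the x axis of rack, either way round below 0.1 rad) or (y of rod2 in the frame of groove1 between -0.005 and 0.005 m and z of rod2 in the frame of groove1 between -0.005 and 0.005 m and x of rod2 in the frame of groove1 between -0.012 and 0.012 m and angle between the x axis of rod2 and the x axis of rack, either way round below 0.1 rad) or (y of rod3 in the frame of groove1 between -0.005 and 0.005 m and z of rod3 in the frame of groove1 between -0.005 and 0.005 m and x of rod3 in the frame of groove1 between -0.012 and 0.012 m and angle between the x axis of rod3 and the x axis of rack, either way round below 0.1 rad)) and ((y of rod1 in the frame of groove2 between -0.005 and 0.005 m and z of rod1 in the frame of groove2 between -0.005 and 0.005 m and x of rod1 in the frame of groove2 between -0.012 and 0.012 m and angle between the x axis of rod1 and the x axis of rack, either way round below 0.1 rad) or (y of rod2 in the frame of groove2 between -0.005 and 0.005 m and z of rod2 in the frame of groove2 between -0.005 and 0.005 m and x of rod2 in the frame of groove2 between -0.012 and 0.012 m and angle between the x axis of rod2 and the x axis of rack, either way round below 0.1 rad) or (y of rod3 in the frame of groove2 between -0.005 and 0.005 m and z of rod3 in the frame of groove2 between -0.005 and 0.005 m and x of rod3 in the frame of groove2 between -0.012 and 0.012 m and angle between the x axis of rod3 and the x axis of rack, either way round below 0.1 rad)) and ((y of rod1 in the frame of groove3 between -0.005 and 0.005 m and z of rod1 in the frame of groove3 between -0.005 and 0.005 m and x of rod1 in the frame of groove3 between -0.012 and 0.012 m and angle between the x axis of rod1 and the x axis of rack, either way round below 0.1 rad) or (y of rod2 in the frame of groove3 between -0.005 and 0.005 m and z of rod2 in the frame of groove3 between -0.005 and 0.005 m and x of rod2 in the frame of groove3 between -0.012 and 0.012 m and angle between the x axis of rod2 and the x axis of rack, either way round below 0.1 rad) or (y of rod3 in the frame of groove3 between -0.005 and 0.005 m and z of rod3 in the frame of groove3 between -0.005 and 0.005 m and x of rod3 in the frame of groove3 between -0.012 and 0.012 m and angle between the x axis of rod3 and the x axis of rack, either way round below 0.1 rad))), for 0.2 s.
At the end, for the whole second after the job is handed in: One rod in each of the three grooves (axis within 5 mm of the groove's and 0.1 rad, within 12 mm along it) and the scoop empty, level (0.06 rad), squared up (0.1 rad) on the shelf with its toe at the step (within 4 mm of it, 6 mm sideways), let go; scoop and rods at rest (all of step 4 and y of toe in the frame of dock between -0.004 and 0.004 m and z of toe in the frame of dock between -0.003 and 0.005 m and x of toe in the frame of dock between -0.006 and 0.006 m and angle between scoop's own z axis and vertical below 0.06 rad and angle between the y axis of scoop and the y axis of rack, either way round below 0.1 rad and contact force between the fingers and scoop below 0.1 N and linear speed of each of rod1, rod2, rod3, scoop below 0.02 m/s); the robot touches nothing.
It fails at once if a rod is touched by the robot (contact force between any of the fingers, the arm and rod1 above 0.5 N or contact force between any of the fingers, the arm and rod2 above 0.5 N or contact force between any of the fingers, the arm and rod3 above 0.5 N).
It fails at once if a rod falls on the table (height (world z) of any of rod1, rod2, rod3 below 0.0115 m).
It fails at once if the beaker, sample cup or dropper bottle is moved more than 20 mm or tipped (distance of any of beaker, sample_cup, dropper_bottle from where it was at the start of the episode above 0.02 m or angle between any of beaker, sample_cup, dropper_bottle's own z axis and vertical above 0.4 rad).
It also fails if it takes over 61 s, if anything falls off the work surface, if the arm or the gripper's body presses on something with over 40 N, if the wrist force passes 120 N, or if a joint passes its speed limit or range.

## Robot

A 7-joint arm with a two-finger parallel gripper is mounted at the origin on the work surface; the furniture and walls round the work are solid. World frame = base frame: x ahead of the robot, y to its left, z up, the work surface at z = 0. Lengths are in m, angles in rad, forces in N, time in s.
With the tool pointing down it reaches from about 0.425 to 0.875 m from the base axis. Payload 8.4 kg.
Tool frame: the origin (TCP) lies on the centre line of the jaws, within the pads' length; the fingertips stand 19 mm ahead of it and the grasp point (between the pads) is the TCP; z points along the fingers, y is the direction in which the jaws open and shut (so a half turn about z gives the same grasp; the last joint's range is limited). The gripper opens to 87 mm and grips with 3 to 60 N. Pads are 19 mm wide; open, the fingers measure 117 mm over their backs; the gripper's body (75 mm by 190 mm) begins 51 mm behind the grasp point.
Start: joints at [1.13, 0.333, 0.04, 1.465, -0.013, 1.343, -0.059], TCP at [0.218, -0.612, 0.202] pointing down, gripper open.
Joint ranges: [-2.58, 2.58], [-0.38, 2.09], [-1.3, 1.39], [0.25, 2.4], [-1.5, 4.64], [0.08, 2.09], [-2.65, 2.65]. Speed limits (rad/s): [2.22, 2.22, 2.79, 2.79, 3.14, 3.14, 3.14].

## Interface

Orientations are given as a unit quaternion [w, x, y, z].
In Python, from cell import robot gives the robot as it stands.
- The arm moves only by the shell command python3 -m inch 'ROWS' [FORCE]. ROWS is a JSON object of lists of equal length, an entry for each row: "claw": the finger opening in mm, from 0 to 87; "slide": the shift along the tool's x, y, z in mm, a list of three; "spin": the turn about the tool's z in rad. In form: {"claw": [claw, ...], "slide": [[tx, ty, tz], ...], "spin": [spin, ...]}. A call has 1 to 5 rows; each row is the pose to reach, as a shift and turn from the pose commanded when the call began, along the tool's axes at that moment; what a row does not reach only later rows make up. A row lasts 1/8 s, in which the tool goes at most 62.5 mm and 10.7 degrees, less where a joint would pass 70% of its speed; a pose out of reach is approached as far as the arm can. A call with a gripper value outside its range is refused whole. The fingers move at their own pace and stop on an object; FORCE is the grip in N (left out, the last holds). Time passes only in rows, so rows that repeat a pose let the fingers close. It gives the time, the measured TCP pose, the force and the opening at its end, in the units of the state.
- robot.observe(): the state, without advancing time (a new reading comes with each control period).
- robot.grab_frame(name): name is "scene" or "top"; returns a dict with "color" (384x512x3 uint8, red, green, blue), "range_z" (384x512 float32, m along the optical axis (not along the pixel's ray), 0 where there is no reading), "fx", "fy", "cx", "cy" (pixels), "dist" ([k1, k2, p1, p2, k3] as OpenCV has them; the pictures are not rectified), "extrinsics" (4x4, takes a point from camera to world coordinates). Camera axes: x right, y down, z forward; pixel columns grow to the right and rows downward; lengths in m; the calibration is good to about 2 mm. A picture is of the moment at which its call begins.
- robot.sign_off(): hands the job in, once; it reports no verdict.
Trained networks look in the newest picture that a camera, given by its name, has taken for a name from the list of things; names that differ only in an ending like _2 or _b are one class to them, and where a whole thing is asked for, a point or a joint stands for the part that bears it (a point fixed in the world has none). Each returns a list of dicts, best first, with "conf" (0 to 1); they miss things now and then, are a little off and sometimes report something else, mostly with a low value. They report only what shows in the picture. A call takes as long as a camera call. They do not tell look-alikes from the thing itself.
- robot.spot_in(camera, name): "pixel" ([column, row] in pixels, amid what is visible of it).
- robot.outline_of(camera, name): "pixels" (384x512 bool, what is visible of it) and "pixel" ([column, row] in pixels, amid what is visible of it).
- robot.pinpoint(camera, name): "pixel" ([column, row] in pixels: a listed point, or the origin of a listed thing).
The state is a dict: "time": time; "qpos": joint angles; "joint_vel": joint speeds; "tau": joint torques, N m; "eef_pos": TCP position; "orientation": TCP orientation; "force": force on the tool from outside, world axes, zero at the start; "torque": the same for the moment, N m; "grip_width": finger opening in m.
Only numpy, scipy, OpenCV 4.12 (cv2) and the standard library are available. Lean on these libraries where they do the work, as an engineer would, in place of code of your own. Each camera call takes 0.05 s, during which the arm holds its last target.

## Working session

There is one attempt and no reset: what is moved stays moved. The work goes in short steps, Python scripts to look and compute and a shell command to move; the robot and the scene stay as the last step left them, time stands still between calls to the robot, and variables do not carry over. Pictures are saved under pics/ and viewed, and the job is handed in when it is done.

```bash
ls; mkdir -p pics; python3 - <<'E'
from cell import robot
import cv2
print(robot.observe())
for c in ("scene","top"):
    f=robot.grab_frame(c)
    cv2.imwrite(f"pics/{c}0.png",f["color"][:,:,::-1])
    print(c,f["fx"],f["cx"],f["cy"],f["dist"],f["extrinsics"])
E
```

```text
pics
{'time': 0.0, 'qpos': array([ 1.12979432,  0.33390767,  0.03989245,  1.46627889, -0.01340526,
        1.34329667, -0.05849044]), 'joint_vel': array([-0.00115943, -0.00050244, -0.00092869,  0.00232575, -0.00138342,
       -0.00051086, -0.00086385]), 'tau': array([ 2.84938324e-04, -6.56365299e+01,  1.33542135e+00, -4.03788507e+01,
       -5.96384914e-02,  4.49724449e-02,  1.30029553e-04]), 'eef_pos': array([ 0.21766121, -0.61193568,  0.20075792]), 'orientation': array([-7.89028634e-04,  9.85433867e-01,  1.70057147e-01, -1.92572581e-04]), 'force': array([ 0.574887  ,  0.08875453, -0.22842346]), 'torque': array([-0.01351077, -0.00897876,  0.04944424]), 'grip_width': 0.08704333473130592}
scene 355.4806369628672 262.27546801414013 189.02052231676208 [-0.09208372  0.          0.          0.          0.        ] [[ 0.87690151 -0.24441905  0.41388776  0.04953202]
 [-0.48063475 -0.45631205  0.74884548 -0.83171635]
 [ 0.00582987 -0.85559257 -0.51761701  0.63813651]
 [ 0.          0.          0.          1.        ]]
top 417.70557199626086 262.7160549702393 193.1810426879851 [-0.0491328  0.         0.         0.         0.       ] [[ 0.01101058 -0.98998422  0.14074807  0.34175915]
 [-0.99991351 -0.01191313 -0.00557153 -0.04370439]
 [ 0.00719247 -0.14067455 -0.99002977  1.17826177]
 [ 0.          0.          0.          1.        ]]
```

View pics/scene0.png

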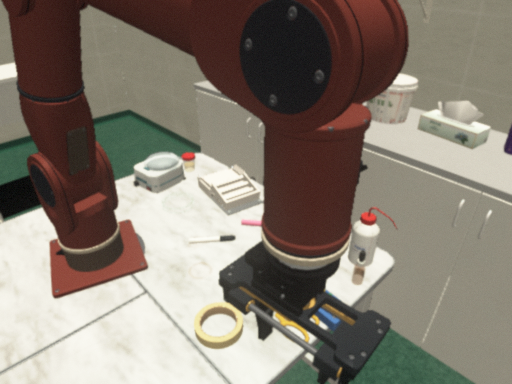

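View pics/top0.png

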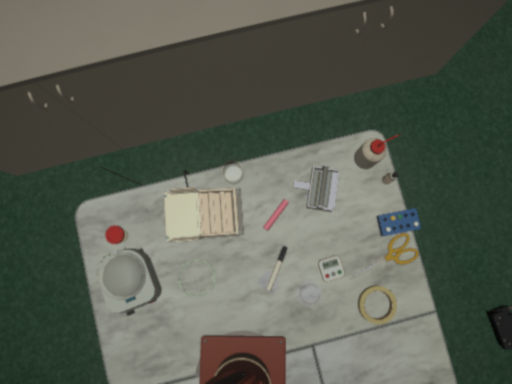

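```bash
cat > h.py <<'E'
import numpy as np, cv2
from cell import robot
def ray(f,px):
    K=np.array([[f["fx"],0,f["cx"]],[0,f["fy"],f["cy"]],[0,0,1]])
    u=cv2.undistortPoints(np.array([[px]],float),K,np.array(f["dist"],float))[0,0]
    E=f["extrinsics"]; d=E[:3,:3]@np.array([u[0],u[1],1]); return E[:3,3],d
def atz(f,px,z):
    o,d=ray(f,px); return o+d*(z-o[2])/d[2]
def atdepth(f,px):
    o,d=ray(f,px); return o+d*f["range_z"][int(round(px[1])),int(round(px[0]))]
def cloud(f,mask):
    ys,xs=np.nonzero(mask&(f["range_z"]>0))
    K=np.array([[f["fx"],0,f["cx"]],[0,f["fy"],f["cy"]],[0,0,1]])
    u=cv2.undistortPoints(np.stack([xs,ys],1).astype(float)[:,None],K,np.array(f["dist"],float))[:,0]
    P=np.c_[u,np.ones(len(u))]*f["range_z"][ys,xs][:,None]
    return P@f["extrinsics"][:3,:3].T+f["extrinsics"][:3,3]
def save(f,name,box=None,s=1):
    im=f["color"][:,:,::-1]
    if box: x0,y0,x1,y1=box; im=im[y0:y1,x0:x1]
    cv2.imwrite("pics/"+name,cv2.resize(im,None,fx=s,fy=s,interpolation=cv2.INTER_CUBIC))
E
python3 - <<'E'
from h import *
np.set_printoptions(precision=4,suppress=True)
f=robot.grab_frame("top"); s=robot.grab_frame("scene")
zs=dict(scoop=0,bar=.068,tongue=.03,toe=0,rack=0,dock=.037,groove1=None,groove2=None,groove3=None,rod1=None,beaker=0,sample_cup=0,dropper_bottle=0)
for n,z in zs.items():
  for cn,fr in (("top",f),("scene",s)):
    for r in robot.pinpoint(cn,n)[:4]:
        if r["conf"]<.2: continue
        print(n,cn,np.round(r["pixel"],1),round(r["conf"],2), atz(fr,r["pixel"],z) if z is not None else "", atdepth(fr,r["pixel"]))
save(f,"topc.png",(150,110,410,310),3)
E
```

```text
scoop top [324.3 185.9] 0.84 [ 0.5324 -0.2264  0.    ] [ 0.5201 -0.2145  0.0765]
bar top [323.9 186.1] 0.49 [ 0.5209 -0.2147  0.068 ] [ 0.5195 -0.2134  0.0764]
bar top [229.5 175.8] 0.34 [0.5459 0.0403 0.068 ] [0.5536 0.0434 0.0265]
tongue top [226.3 213.1] 0.62 [0.4483 0.0496 0.03  ] [0.4496 0.0508 0.0161]
tongue top [292.9 187.5] 0.61 [ 0.522 -0.134  0.03 ] [ 0.5266 -0.1363  0.0005]
toe top [334.2 193.1] 0.68 [ 0.512  -0.2545  0.    ] [ 0.5109 -0.2532  0.0074]
rack top [202.2 212.5] 0.93 [0.452  0.1204 0.    ] [0.4488 0.1156 0.0342]
rack top [294.7 186.6] 0.51 [ 0.5294 -0.1415  0.    ] [ 0.5236 -0.1385  0.036 ]
rack scene [228.4 190.9] 0.69 [0.4511 0.1355 0.    ] [0.4286 0.0811 0.0359]
dock top [198.9 213.9] 0.55 [0.4445 0.1241 0.037 ] [0.443  0.1215 0.0547]
dock scene [228.  184.9] 0.9 [0.4423 0.1151 0.037 ] [0.4433 0.1173 0.0356]
groove1 top [226.6 212.5] 0.79  [0.4515 0.0501 0.0144]
groove1 top [217.5 212.1] 0.76  [0.4514 0.0747 0.0232]
groove1 top [208.2 211.4] 0.74  [0.4523 0.0996 0.0308]
groove1 scene [233.3 192.7] 0.8  [0.4462 0.0826 0.0231]
groove1 scene [239.5 200.2] 0.75 
[... 837 characters left out ...]
0.5115 -0.2055  0.0736]
rod1 top [327.3 189. ] 0.61  [ 0.5187 -0.2298  0.0314]
rod1 top [314.2 185.4] 0.53  [ 0.5296 -0.1943  0.0239]
rod1 scene [259.3 223.6] 0.43  [ 0.4488 -0.0926  0.0112]
beaker top [230.8 173.8] 0.64 [0.5643 0.0418 0.    ] [0.5586 0.0396 0.0303]
sample_cup top [124.8 234.2] 0.83 [0.3878 0.3372 0.    ] [0.3864 0.3255 0.0362]
sample_cup scene [188.6 171.3] 0.46 [0.3761 0.3369 0.    ] [0.3735 0.3276 0.0051]
dropper_bottle top [323.7 189.1] 0.75 [ 0.5232 -0.2246  0.    ] [ 0.5112 -0.2127  0.0775]
dropper_bottle top [387.  176.9] 0.55 [ 0.561  -0.4083  0.    ] [ 0.5509 -0.3915  0.0543]
dropper_bottle scene [354.8 279.9] 0.67 [ 0.5528 -0.3957  0.    ] [ 0.5414 -0.4056  0.0145]
```

View pics/topc.png

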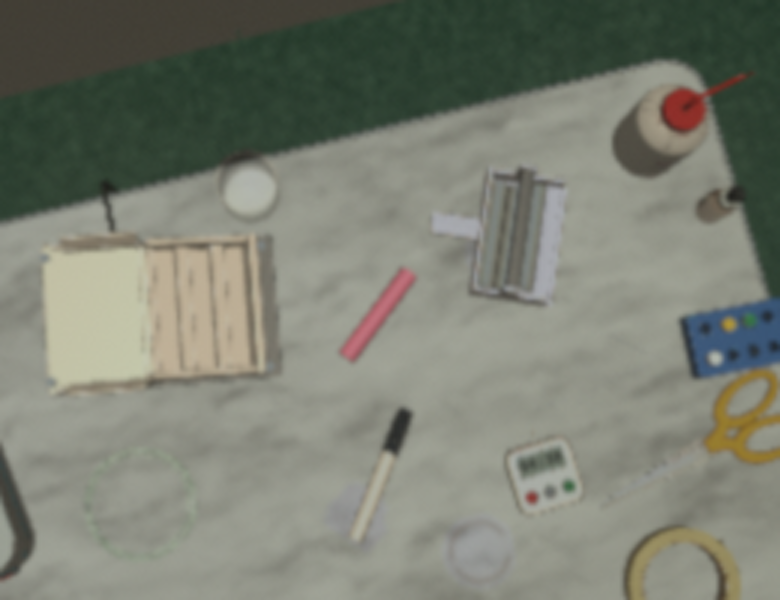

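```bash
python3 - <<'E'
from h import *
np.set_printoptions(precision=4,suppress=True)
f=robot.grab_frame("top"); s=robot.grab_frame("scene")
allm=np.ones((384,512),bool)
P=cloud(f,allm)
def rect(Q,lab):
    r=cv2.minAreaRect((Q[:,:2]*1000).astype(np.float32)); print(lab,len(Q),np.round(r[0],1),np.round(r[1],1),round(r[2],2))
near=lambda c,r:np.hypot(P[:,0]-c[0],P[:,1]-c[1])<r
print("table z",np.median(P[near((.45,-.1),.03),2]))
Q=P[near((.52,-.21),.08)&(P[:,2]>.068)]
rect(Q,"bar"); print(np.median(Q[:,2]))
Q=P[near((.52,-.21),.12)&(P[:,2]>.012)]; rect(Q,"scoop")
for o in robot.outline_of("top","rack")[:2]:
    print(o["conf"],o["pixel"],o["pixels"].sum())
Q=P[near((.45,.12),.15)&(P[:,2]>.015)&(P[:,0]<.53)]; rect(Q,"rack")
# rack: profile along y
for a in np.arange(0.0,.24,.005):
    q=Q[(abs(Q[:,1]-a)<.0025)&(abs(Q[:,0]-.45)<.03)]
    if len(q):print(round(a,3),len(q),np.round(np.percentile(q[:,2],[10,50,90]),4))
E
```

```text
table z 0.002356205922612542
bar 210 [ 519.4 -210.4] [ 15.4 118.3] 82.4
0.07519174615050961
scoop 1276 [ 518.2 -178.5] [144.6 131.1] 81.33
0.95 [204.9, 212.4] 3860
rack 3414 [409.5 117.8] [215.4 200.9] 5.27
0.02 21 [0.0401 0.0427 0.045 ]
0.025 28 [0.0386 0.0426 0.0444]
0.03 42 [0.026  0.0377 0.0429]
0.035 20 [0.0159 0.0192 0.0289]
0.04 6 [0.0151 0.0152 0.0167]
0.045 16 [0.0153 0.0162 0.0172]
0.05 19 [0.0153 0.0168 0.0354]
0.055 36 [0.0288 0.0327 0.0354]
0.06 43 [0.0329 0.0355 0.0384]
0.065 27 [0.0221 0.0334 0.0373]
0.07 39 [0.0171 0.0218 0.027 ]
0.075 44 [0.0192 0.0213 0.0239]
0.08 45 [0.0208 0.0231 0.0258]
0.085 45 [0.0241 0.0388 0.0451]
0.09 44 [0.0401 0.0431 0.0457]
0.095 40 [0.0367 0.0428 0.0462]
0.1 27 [0.0263 0.0288 0.0339]
0.105 40 [0.0261 0.0294 0.0315]
0.11 42 [0.0286 0.0309 0.0333]
0.115 59 [0.0302 0.0334 0.0517]
0.12 41 [0.0483 0.0506 0.0536]
0.125 39 [0.049  0.0526 0.0562]
0.13 28 [0.0361 0.0411 0.0527]
0.135 33 [0.035  0.0372 0.0397]
0.14 40 [0.0349 0.0376 0.0405]
0.145 39 [0.035  0.0379 0.0405]
0.15 37 [0.0346 0.0369 0.0395]
0.155 43 [0.035  0.0378 0.04  ]
0.16 36 [0.0358 0.0372 0.0401]
0.165 42 [0.0355 0.0376 0.0402]
0.17 40 [0.0353 0.0384 0.0405]
0.175 38 [0.0344 0.0368 0.0397]
0.18 43 [0.0346 0.0374 0.0401]
0.185 38 [0.0341 0.0376 0.0408]
0.19 40 [0.0348 0.0367 0.0395]
0.195 37 [0.0353 0.0371 0.0393]
0.2 42 [0.0346 0.0369 0.0392]
0.205 42 [0.0354 0.0382 0.0404]
0.21 40 [0.0351 0.0375 0.0408]
0.215 35 [0.036  0.0383 0.0404]
0.22 23 [0.035  0.0367 0.0404]
```

```bash
python3 - <<'E'
from h import *
np.set_printoptions(precision=4,suppress=True)
f=robot.grab_frame("top")
P=cloud(f,np.ones((384,512),bool))
Q=P[(P[:,0]>.35)&(P[:,0]<.55)&(P[:,1]>-.02)&(P[:,1]<.25)]
# step edge & back edge per x strip
E1=[];E2=[]
for x in np.arange(.40,.505,.005):
    q=Q[abs(Q[:,0]-x)<.004]
    a=q[(q[:,1]>.10)&(q[:,1]<.15)]
    if len(a)<15: continue
    hi=a[(a[:,2]>.044)][:,1].max(); lo=a[(a[:,2]<.041)&(a[:,1]>.118)][:,1].min()
    E1.append((x,(hi+lo)/2))
    b=q[(q[:,1]>.18)]
    E2.append((x,(b[b[:,2]>.03][:,1].max()+b[b[:,2]<.015][:,1].min())/2))
E1=np.array(E1);E2=np.array(E2)
for E in(E1,E2): print(np.polyfit(E[:,0]-.45,E[:,1],1), np.std(E[:,1]-np.polyval(np.polyfit(E[:,0],E[:,1],1),E[:,0])))
# shelf x-edges per y strip (shelf z window), cheeks, outer
R=[]
for y in np.arange(.145,.215,.005):
    q=Q[abs(Q[:,1]-y)<.004]
    sh=q[(q[:,2]>.032)&(q[:,2]<.042)][:,0]; ab=q[q[:,2]>.046][:,0]; top=q[q[:,2]>.02][:,0]
    R.append((y,sh.min(),sh.max(),ab[ab<.45].max() if (ab<.45).any() else 0,ab[ab>.45].min() if (ab>.45).any() else 0,top.min(),top.max()))
R=np.array(R); print(R)
for i in range(1,7):
    print(i,np.polyfit(R[:,0]-.18,R[:,i],1),np.median(R[:,i]))
o=robot.outline_of("top","rack")[0]["pixels"]
# groove ridge region outer
r=cv2.minAreaRect(np.argwhere(o)[:,::-1].astype(np.float32)); print(r)
save(f,"rackc.png",(150,175,250,255),7)
save(f,"scoopc.png",(285,155,350,220),9)
E
```

```text
[0.0179 0.128 ] 0.0023548599682192877
[0.1365 0.2241] 0.0006904590144225087
[[0.145  0.3839 0.5029 0.3808 0.5036 0.3722 0.5155]
 [0.15   0.3838 0.5023 0.3808 0.5034 0.3722 0.5122]
 [0.155  0.3837 0.5022 0.3807 0.5029 0.3721 0.5119]
 [0.16   0.3809 0.5022 0.3779 0.5029 0.3695 0.5119]
 [0.165  0.3809 0.5019 0.3779 0.5031 0.3694 0.5123]
 [0.17   0.3808 0.5015 0.3778 0.5025 0.3693 0.5123]
 [0.175  0.3807 0.5013 0.3777 0.5023 0.3692 0.5124]
 [0.18   0.3806 0.5011 0.3777 0.5001 0.3692 0.5098]
 [0.185  0.3806 0.4987 0.3776 0.5001 0.3691 0.5093]
 [0.19   0.3806 0.4989 0.3776 0.4996 0.3691 0.5093]
 [0.195  0.3723 0.4989 0.372  0.4999 0.372  0.509 ]
 [0.2    0.3695 0.4989 0.372  0.4998 0.3693 0.509 ]
 [0.205  0.3668 0.4988 0.3694 0.4998 0.3668 0.5087]
 [0.21   0.3721 0.5045 0.3692 0.5001 0.3692 0.5045]
 [0.215  0.3802 0.5015 0.     0.     0.3751 0.503 ]]
1 [-0.1801  0.3785] 0.38064719571771594
2 [-0.0309  0.5011] 0.5015231609398647
3 [-2.0234  0.3513] 0.37769830398074083
4 [-2.5649  0.468 ] 0.5000635469046528
5 [-0.0123  0.3703] 0.36933017747843305
6 [-0.1285  0.5101] 0.5097582295176155
((202.88613891601562, 212.86138916015625), (54.030521392822266, 78.20992279052734), 84.2894058227539)
```

View pics/rackc.png

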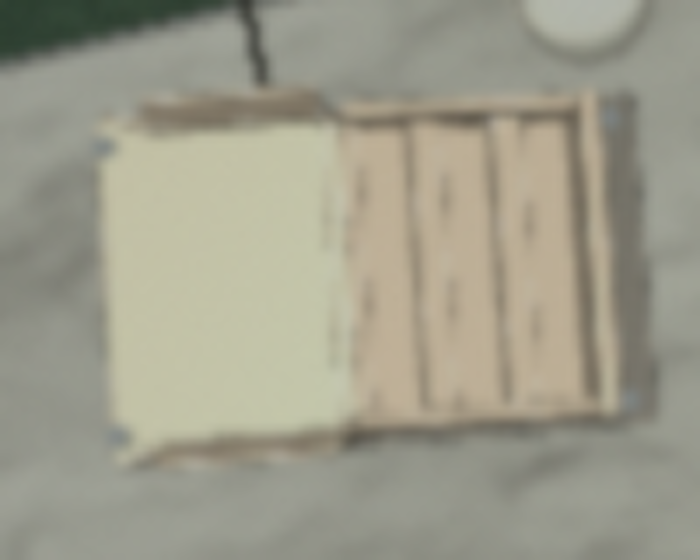

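View pics/scoopc.png

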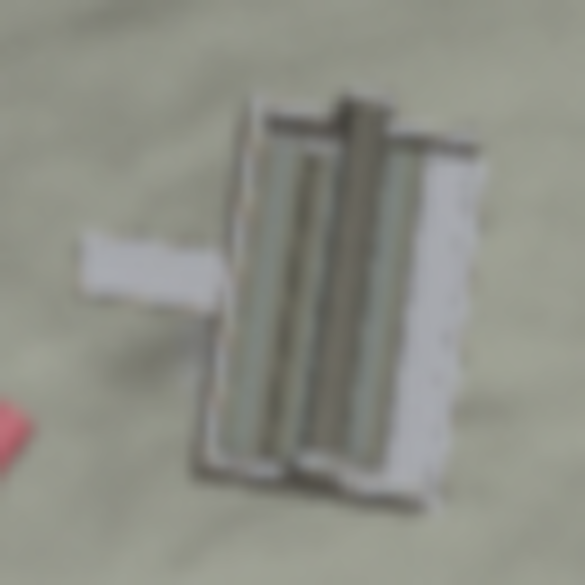

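```bash
python3 - <<'E'
from h import *
np.set_printoptions(precision=4,suppress=True)
f=robot.grab_frame("top")
g=cv2.cvtColor(f["color"],cv2.COLOR_RGB2GRAY).astype(float)
def prj(p,z): return atz(f,p,z)
def cr(p): return (150+(p[0]+.5)/7-.5,175+(p[1]+.5)/7-.5)
def sub_edge(p,q,z,mode,n=25,w=3):
    # sample along line p->q, find extremum of profile (dark line: 'min', or gradient 'grad') perpendicular
    p=np.array(cr(p));q=np.array(cr(q));d=(q-p)/np.linalg.norm(q-p);nn=np.array([-d[1],d[0]])
    t=np.arange(-w,w+.01,.1);out=[]
    for a in np.linspace(.08,.92,n):
        c=p+a*(q-p);X=(c[None]+t[:,None]*nn).astype(np.float32)
        v=cv2.remap(g.astype(np.float32),X[:,0].reshape(1,-1),X[:,1].reshape(1,-1),cv2.INTER_CUBIC)[0]
        if mode=="min": k=v.argmin()
        else: k=abs(np.gradient(v)).argmax()
        out.append(prj(X[k],z)[:2])
    out=np.array(out)
    vx,vy,x0,y0=cv2.fitLine((out*1000).astype(np.float32),cv2.DIST_HUBER,0,.01,.01).ravel()
    return np.degrees(np.arctan2(vy,vx)),(x0,y0)
for nm,p,q,z,m in [("g1",(408,125),(425,405),.045,"min"),("g2",(490,130),(508,400),.04,"min"),("g3",(578,130),(595,395),.035,"min"),("back",(103,150),(113,440),.037,"grad"),("step",(335,130),(350,420),.053,"grad"),("end",(585,100),(605,405),.04,"grad"),("cheektop",(140,112),(320,105),.061,"grad"),("front edge lower",(350,430),(605,418),.03,"grad"),("shelf/cheek up",(120,125),(330,128),.037,"grad"),("shelf/cheek lo",(150,435),(340,430),.037,"grad")]:
    a,c=sub_edge(p,q,z,m); print(nm,np.round(a,2),np.round(c,1))
# scoop
def cs(p): return (285+(p[0]+.5)/9-.5,155+(p[1]+.5)/9-.5)
cr=cs
for nm,p,q,z,m in [("barL",(345,105),(315,455),.075,"grad"),("barR",(388,105),(350,455),.075,"grad"),("tongU",(90,232),(210,245),.034,"grad"),("tongL",(90,295),(210,305),.034,"grad"),("back",(250,110),(205,460),.04,"grad"),("mouth",(480,160),(435,500),.02,"grad"),("tongend",(83,240),(83,290),.034,"grad")]:
    a,c=sub_edge(p,q,z,m); print(nm,np.round(a,2),np.round(c,1))
E
```

```text
g1 5.17 [444.4  95.6]
g2 5.27 [436.5  63.1]
g3 5.19 [446.5  30.8]
back 5.59 [423.  216.5]
step 5.11 [442.3 121.3]
end 5.24 [454.2  28.3]
cheektop -86.37 [499.5 163.4]
front edge lower -85.96 [388.9  77.6]
shelf/cheek up -84.54 [501.8 175. ]
shelf/cheek lo -85.06 [382.1 158.4]
barL -7.97 [ 512.7 -202.4]
barR -7.63 [ 521.3 -218.6]
tongU 82.16 [ 538.4 -158. ]
tongL 80.47 [ 520.8 -156.2]
back -8.01 [ 523.5 -179.4]
mouth -7.96 [ 513.9 -255.5]
tongend 2.46 [ 531.9 -136. ]
```

```bash
cat >> h.py <<'E'
from scipy.spatial.transform import Rotation as Ro
def delta(target,yaw):
    "tool-frame slide (mm) and spin to world TCP target (m) with tool-x yaw (deg)"
    st=robot.observe(); q=st["orientation"]; R=Ro.from_quat([q[1],q[2],q[3],q[0]]).as_matrix()
    cur=np.degrees(np.arctan2(R[1,0],R[0,0]))
    d=R.T@(np.array(target)-st["eef_pos"])*1000
    sp=np.radians((cur-yaw+180)%360-180)
    print("t",round(st["time"],2),"pos",np.round(st["eef_pos"],4),"yaw",round(cur,2),"tilt z",np.round(R[:,2],4),"F",np.round(st["force"],2),"w",round(st["grip_width"],4))
    print("slide",np.round(d,1),"spin",round(sp,4)); return d,sp
E
python3 - <<'E'
from h import *
delta((.5213,-.2117,.200),-7.9)
f=robot.grab_frame("top")
for px in ((378,147),(375,155),(388,178)): print(atdepth(f,px))
E
```

```text
t 1.8 pos [ 0.2178 -0.6124  0.2016] yaw 19.58 tilt z [-1.e-04  0.e+00 -1.e+00] F [ 0.21 -0.04 -0.3 ] w 0.0871
slide [ 420.2 -275.8    1.6] spin 0.4796
[ 0.61264415 -0.34416083  0.14011507]
[ 0.59591726 -0.34095305  0.12166551]
[ 0.54803733 -0.39443738  0.05337278]
```

```bash
python3 -m inch '{"claw":[87,87,87,87,87],"slide":[[40,-26,-40],[90,-59,-50],[140,-92,-50],[190,-125,-50],[240,-158,-50]],"spin":[0.1,0.2,0.3,0.4,0.48]}' 30; python3 - <<'E'
from h import *
delta((.5213,-.2117,.200),-7.9)
E
```

```text
time: 2.48
eef_pos: [0.392, -0.3814, 0.252]
orientation: [0.0, 0.998, -0.071, 0.0]
force: [1.7, -0.0, -0.1]
grip_width: 0.0871
t 2.48 pos [ 0.392  -0.3814  0.252 ] yaw -8.09 tilt z [ 5.e-04 -6.e-04 -1.e+00] F [ 1.68 -0.01 -0.09] w 0.0871
slide [ 104.1 -186.3   51.9] spin -0.0033
```

```bash
python3 -m inch '{"claw":[87,87,87,87,87],"slide":[[26,-46,0],[52,-93,0],[78,-140,20],[104,-186,50],[104,-186,50]],"spin":[0,0,0,0,0]}'; python3 - <<'E'
from h import *
delta((.5213,-.2117,.070),-7.9)
f=robot.grab_frame("scene"); save(f,"s1.png")
f=robot.grab_frame("top"); save(f,"t1.png",(230,110,430,260),4)
E
```

```text
time: 3.1
eef_pos: [0.5206, -0.2079, 0.1992]
orientation: [-0.002, 0.998, -0.065, -0.002]
force: [-1.1, -0.7, 0.6]
grip_width: 0.087
t 3.1 pos [ 0.5206 -0.2079  0.1992] yaw -7.49 tilt z [-0.0029  0.0032 -1.    ] F [-1.1  -0.73  0.63] w 0.087
slide [  1.6   4.  129.2] spin 0.0071
```

View pics/s1.png

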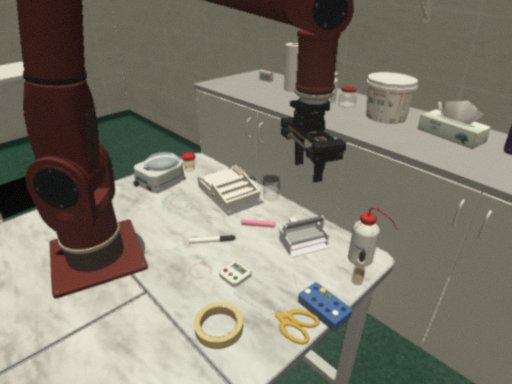

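View pics/t1.png

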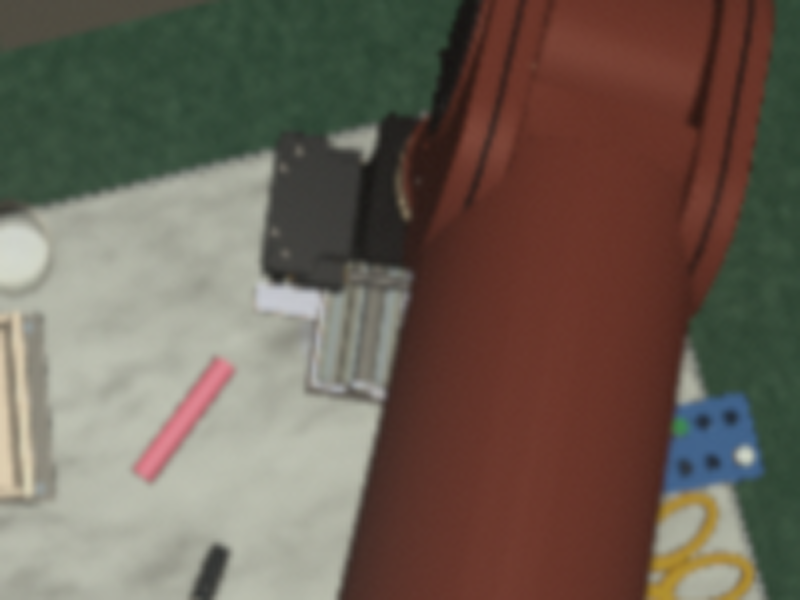

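```bash
python3 - <<'E'
from h import *
np.set_printoptions(precision=4,suppress=True)
f=robot.grab_frame("scene")
for n,z in (("bar",.068),("scoop",0),("tongue",.03),("toe",0)):
    for r in robot.pinpoint("scene",n)[:2]: print(n,np.round(r["pixel"],1),round(r["conf"],2),atz(f,r["pixel"],z))
P=cloud(f,np.ones((384,512),bool))
Q=P[(np.hypot(P[:,0]-.52,P[:,1]+.21)<.08)&(P[:,2]>.064)&(P[:,2]<.085)]
print(len(Q),Q[:,:3].mean(0),cv2.minAreaRect((Q[:,:2]*1000).astype(np.float32)))
save(f,"s1c.png",(240,160,400,280),5)
delta((.5213,-.2117,.070),-7.9)
E
```

```text
bar [303.2 223.9] 0.71 [ 0.5153 -0.2166  0.068 ]
scoop [303.6 241.5] 0.66 [ 0.5254 -0.2119  0.    ]
scoop [295.6 219. ] 0.29 [ 0.5645 -0.1114  0.    ]
tongue [306.  221.2] 0.24 [ 0.5608 -0.1687  0.03  ]
toe [310.7 251.6] 0.72 [ 0.5182 -0.2564  0.    ]
245 [ 0.5194 -0.2138  0.0728] ((521.8746948242188, -211.75108337402344), (16.083209991455078, 122.69652557373047), 80.49295043945312)
t 3.45 pos [ 0.5194 -0.2146  0.2023] yaw -8.04 tilt z [ 0.0009 -0.0007 -1.    ] F [-0.39 -0.26  0.26] w 0.087
slide [  1.4  -3.2 132.3] spin -0.0025
```

View pics/s1c.png

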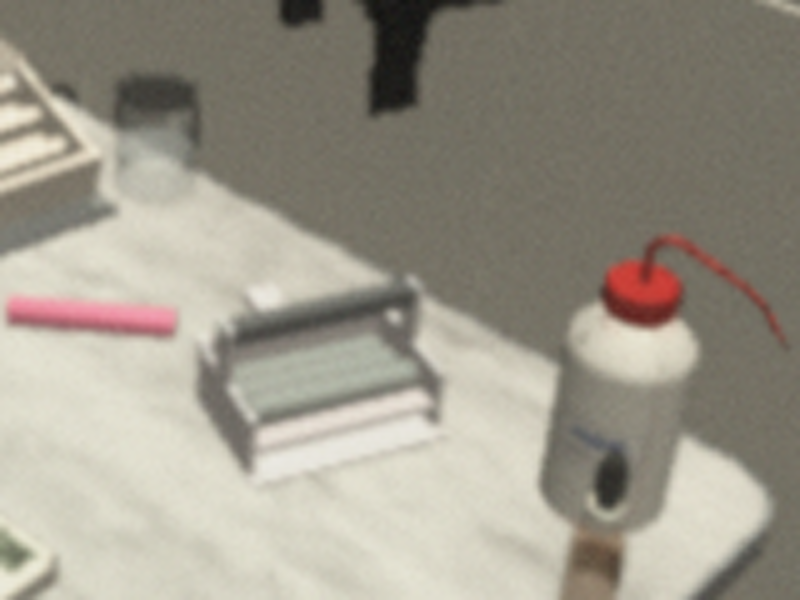

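```bash
python3 -m inch '{"claw":[87,87,87,87,87],"slide":[[1,-1,40],[1,-1,80],[1,-1,110],[1,-1,110],[1,-1,110]],"spin":[0,0,0,0,0]}'; python3 - <<'E'
from h import *
delta((.5213,-.2117,.070),-7.9)
f=robot.grab_frame("scene"); save(f,"s2.png",(220,120,400,280),4)
E
```

```text
time: 4.08
eef_pos: [0.5215, -0.213, 0.0932]
orientation: [0.0, 0.998, -0.069, 0.001]
force: [-0.3, 0.5, 0.1]
grip_width: 0.0868
t 4.08 pos [ 0.5215 -0.213   0.0932] yaw -7.96 tilt z [ 1.8e-03 -7.0e-04 -1.0e+00] F [-0.26  0.46  0.13] w 0.0868
slide [-0.4 -1.3 23.2] spin -0.0011
```

View pics/s2.png

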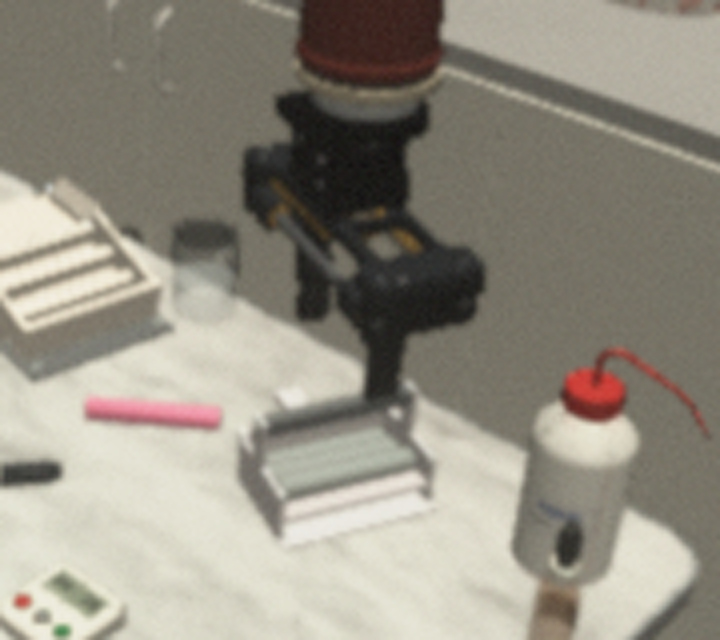

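```bash
python3 - <<'E'
from h import *
f=robot.grab_frame("scene")
E=f["extrinsics"];K=np.array([[f["fx"],0,f["cx"]],[0,f["fy"],f["cy"]],[0,0,1]])
R=E[:3,:3].T;t=-R@E[:3,3]
y=np.array([-.137,-.9905,0])
c=np.array([.5215,-.213,.074])
pts=np.array([c,c+y*.0435,c-y*.0435,[.5213,-.2117,.075],np.array([.5213,-.2117,.075])+.055*np.array([.9905,-.1374,0]),np.array([.5213,-.2117,.075])-.055*np.array([.9905,-.1374,0])])
p=cv2.projectPoints(pts,cv2.Rodrigues(R)[0],t,K,np.array(f["dist"],float))[0][:,0]
print((p-[220,120])*4)
E
```

```text
[[338.0758302  402.93542316]
 [368.26828427 440.29544865]
 [309.92948659 368.12314493]
 [336.83165396 400.80237766]
 [408.98511307 384.03318093]
 [261.84003515 418.14340666]]
```

```bash
python3 - <<'E'
from h import *
delta((.5213,-.2117,.070),-7.9)
f=robot.grab_frame("scene"); save(f,"s3.png",(270,160,350,240),8)
m=f["range_z"]
P=cloud(f,np.ones((384,512),bool))
Q=P[(np.hypot(P[:,0]-.52,P[:,1]+.25)<.03)&(P[:,2]>.04)]
print(np.round(Q[np.argsort(Q[:,2])][:60:4],3))
Q=P[(np.hypot(P[:,0]-.527,P[:,1]+.17)<.02)&(P[:,2]>.04)]
print(np.round(Q[np.argsort(Q[:,2])][:40:4],3))
E
```

```text
t 4.17 pos [ 0.5218 -0.2129  0.0935] yaw -7.94 tilt z [ 0.0026 -0.001  -1.    ] F [-0.81 -0.17 -0.37] w 0.0872
slide [-0.8 -1.2 23.5] spin -0.0007
[[ 0.519 -0.263  0.115]
 [ 0.519 -0.266  0.118]
 [ 0.509 -0.264  0.12 ]
 [ 0.513 -0.262  0.12 ]
 [ 0.507 -0.257  0.122]
 [ 0.52  -0.265  0.123]
 [ 0.524 -0.266  0.125]
 [ 0.508 -0.264  0.126]
 [ 0.525 -0.266  0.128]
 [ 0.51  -0.264  0.129]
 [ 0.508 -0.255  0.13 ]
 [ 0.517 -0.267  0.131]
 [ 0.523 -0.268  0.133]
 [ 0.522 -0.264  0.134]
 [ 0.516 -0.264  0.135]]
[[ 0.521 -0.164  0.112]
 [ 0.523 -0.17   0.115]
 [ 0.538 -0.173  0.115]
 [ 0.525 -0.171  0.118]
 [ 0.52  -0.164  0.119]
 [ 0.518 -0.162  0.122]
 [ 0.522 -0.171  0.123]
 [ 0.526 -0.17   0.124]
 [ 0.52  -0.169  0.125]
 [ 0.533 -0.173  0.127]]
```

View pics/s3.png

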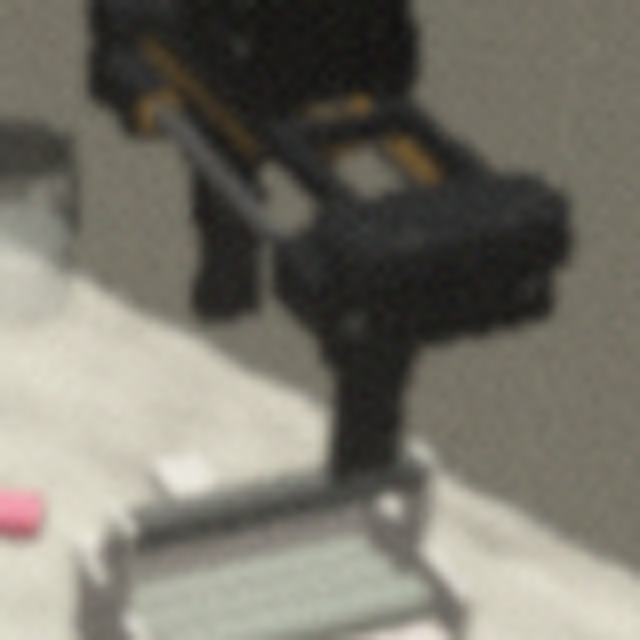

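```bash
python3 -m inch '{"claw":[87,87,87],"slide":[[-1,-1,11],[-1,-1,22],[-1,-1,22]],"spin":[0,0,0]}'; python3 - <<'E'
from h import *
delta((.5213,-.2117,.070),-7.9)
f=robot.grab_frame("scene"); save(f,"s4.png",(270,160,350,240),8)
P=cloud(f,np.ones((384,512),bool))
for c in ((.52,-.26),(.525,-.165)):
    Q=P[(np.hypot(P[:,0]-c[0],P[:,1]-c[1])<.02)&(P[:,2]>.045)]
    print(np.round(Q[np.argsort(Q[:,2])][:30:4],3))
E
```

```text
time: 4.6
eef_pos: [0.519, -0.2108, 0.0682]
orientation: [-0.0, 0.998, -0.069, -0.001]
force: [-0.2, -0.8, -0.6]
grip_width: 0.0872
t 4.6 pos [ 0.519  -0.2108  0.0682] yaw -7.91 tilt z [-2.2e-03  9.0e-04 -1.0e+00] F [-0.16 -0.82 -0.63] w 0.0872
slide [ 2.4  0.6 -1.8] spin -0.0002
[[ 0.519 -0.262  0.09 ]
 [ 0.515 -0.263  0.092]
 [ 0.507 -0.26   0.093]
 [ 0.515 -0.262  0.095]
 [ 0.509 -0.262  0.097]
 [ 0.505 -0.262  0.098]
 [ 0.516 -0.265  0.099]
 [ 0.506 -0.261  0.101]]
[[ 0.521 -0.166  0.087]
 [ 0.515 -0.169  0.091]
 [ 0.516 -0.162  0.093]
 [ 0.534 -0.17   0.095]
 [ 0.518 -0.169  0.097]
 [ 0.522 -0.168  0.098]
 [ 0.516 -0.162  0.1  ]
 [ 0.517 -0.165  0.101]]
```

View pics/s4.png

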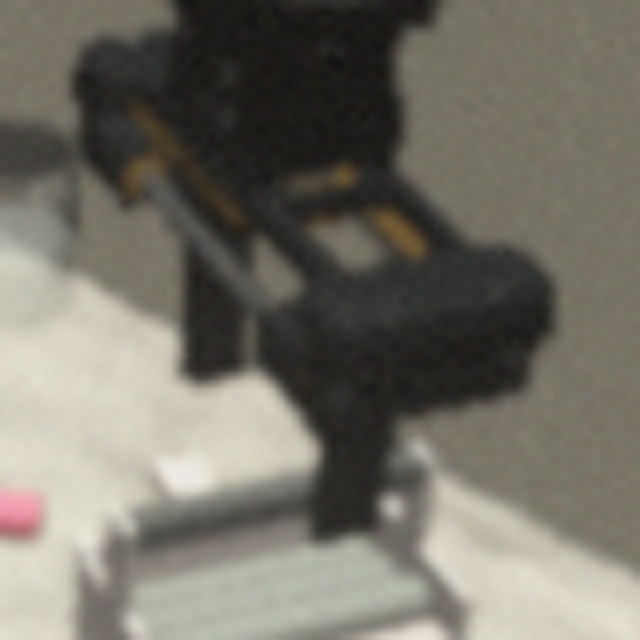

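```bash
python3 - <<'E'
from h import *
f=robot.grab_frame("scene")
z=f["range_z"]
for r in range(195,236,2):
    print(r,[tuple(np.round(atdepth(f,(c,r)),3)) for c in (309,313,317,325)])
print([ (r,tuple(np.round(atdepth(f,(296,r)),3))) for r in range(190,214,2)])
E
```

```text
195 [(np.float64(0.482), np.float64(-0.274), np.float64(0.201)), (np.float64(0.489), np.float64(-0.279), np.float64(0.201)), (np.float64(0.496), np.float64(-0.285), np.float64(0.203)), (np.float64(0.513), np.float64(-0.294), np.float64(0.203))]
197 [(np.float64(0.475), np.float64(-0.283), np.float64(0.202)), (np.float64(0.484), np.float64(-0.286), np.float64(0.201)), (np.float64(0.493), np.float64(-0.29), np.float64(0.201)), (np.float64(0.508), np.float64(-0.3), np.float64(0.202))]
199 [(np.float64(0.474), np.float64(-0.286), np.float64(0.199)), (np.float64(0.479), np.float64(-0.294), np.float64(0.202)), (np.float64(0.485), np.float64(-0.3), np.float64(0.204)), (np.float64(0.505), np.float64(-0.305), np.float64(0.2))]
201 [(np.float64(0.472), np.float64(-0.288), np.float64(0.195)), (np.float64(0.474), np.float64(-0.3), np.float64(0.202)), (np.float64(0.486), np.float64(-0.3), np.float64(0.198)), (np.float64(0.505), np.float64(-0.305), np.float64(0.195))]
203 [(np.float64(0.473), np.float64(-0.288), np.float64(0.19)), (np.float64(0.475), np.float64(-0.3), np.float64(0.196)), (np.float
[... 4113 characters left out ...]
loat64(-0.212), np.float64(0.174))), (194, (np.float64(0.52), np.float64(-0.168), np.float64(0.134))), (196, (np.float64(0.519), np.float64(-0.17), np.float64(0.129))), (198, (np.float64(0.521), np.float64(-0.168), np.float64(0.121))), (200, (np.float64(0.522), np.float64(-0.167), np.float64(0.114))), (202, (np.float64(0.521), np.float64(-0.168), np.float64(0.108))), (204, (np.float64(0.521), np.float64(-0.17), np.float64(0.103))), (206, (np.float64(0.52), np.float64(-0.172), np.float64(0.098))), (208, (np.float64(0.598), np.float64(-0.063), np.float64(0.001))), (210, (np.float64(0.592), np.float64(-0.072), np.float64(0.0))), (212, (np.float64(0.586), np.float64(-0.082), np.float64(0.001)))]
```

```bash
python3 -m inch '{"claw":[87,87,87,87],"slide":[[1,0,12],[1,0,24],[1,0,24],[1,0,24]],"spin":[0,0,0,0]}'; python3 - <<'E'
from h import *
delta((.5213,-.2117,.070),-7.9)
f=robot.grab_frame("scene"); save(f,"s5.png",(270,160,350,240),8)
P=cloud(f,np.ones((384,512),bool))
for c in ((.52,-.26),(.525,-.165)):
    Q=P[(np.hypot(P[:,0]-c[0],P[:,1]-c[1])<.02)&(P[:,2]>.045)]
    print(np.round(Q[np.argsort(Q[:,2])][:30:4],3))
E
```

```text
time: 5.2
eef_pos: [0.5209, -0.2113, 0.0456]
orientation: [-0.0, 0.998, -0.069, -0.0]
force: [0.6, 0.1, 1.0]
grip_width: 0.0868
t 5.2 pos [ 0.5209 -0.2113  0.0456] yaw -7.92 tilt z [-2.e-04  2.e-04 -1.e+00] F [0.56 0.08 0.99] w 0.0868
slide [  0.5   0.3 -24.4] spin -0.0003
[[ 0.517 -0.263  0.069]
 [ 0.526 -0.264  0.069]
 [ 0.506 -0.256  0.071]
 [ 0.526 -0.264  0.072]
 [ 0.518 -0.266  0.073]
 [ 0.505 -0.262  0.075]
 [ 0.524 -0.265  0.077]
 [ 0.519 -0.264  0.078]]
[[ 0.519 -0.16   0.068]
 [ 0.537 -0.168  0.07 ]
 [ 0.526 -0.171  0.072]
 [ 0.525 -0.167  0.073]
 [ 0.519 -0.165  0.074]
 [ 0.527 -0.168  0.076]
 [ 0.519 -0.16   0.078]
 [ 0.529 -0.17   0.08 ]]
```

View pics/s5.png

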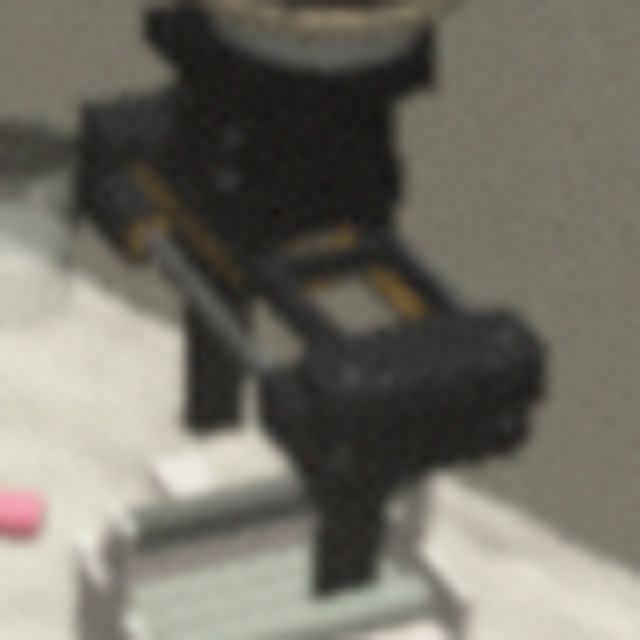

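```bash
python3 -m inch '{"claw":[87,87,87],"slide":[[0,0,8],[0,0,16],[0,0,16]],"spin":[0,0,0]}'; python3 - <<'E'
from h import *
delta((.5213,-.2117,.070),-7.9)
f=robot.grab_frame("scene"); save(f,"s6.png",(270,160,350,240),8)
E
```

```text
time: 5.62
eef_pos: [0.5202, -0.2111, 0.0287]
orientation: [-0.0, 0.998, -0.069, -0.001]
force: [-0.3, -0.9, 0.2]
grip_width: 0.087
t 5.62 pos [ 0.5202 -0.2111  0.0287] yaw -7.92 tilt z [-1.6e-03  7.0e-04 -1.0e+00] F [-0.26 -0.93  0.23] w 0.087
slide [  1.1   0.4 -41.3] spin -0.0004
```

View pics/s6.png

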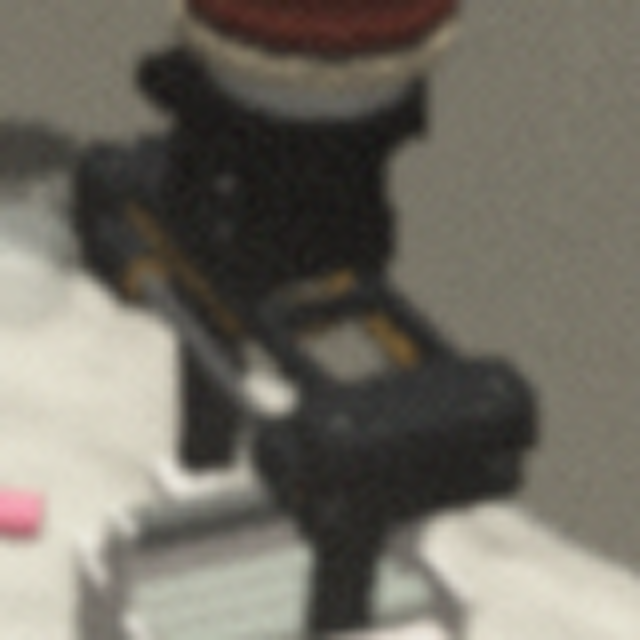

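```bash
python3 -m inch '{"claw":[60,35,20,5,5],"slide":[[0,0,0],[0,0,0],[0,0,0],[0,0,0],[0,0,0]],"spin":[0,0,0,0,0]}' 40; python3 -m inch '{"claw":[5,5],"slide":[[0,0,0],[0,0,0]],"spin":[0,0]}'; python3 - <<'E'
from h import *
delta((.5213,-.2117,.070),-7.9)
f=robot.grab_frame("scene"); save(f,"s7.png",(270,160,350,240),8)
E
```

```text
time: 6.3
eef_pos: [0.5209, -0.2114, 0.0297]
orientation: [-0.0, 0.998, -0.069, 0.0]
force: [0.4, 0.1, 0.5]
grip_width: 0.0448
time: 6.55
eef_pos: [0.5209, -0.2113, 0.0297]
orientation: [-0.0, 0.998, -0.069, 0.0]
force: [0.1, -0.4, 0.4]
grip_width: 0.025
t 6.55 pos [ 0.5209 -0.2113  0.0297] yaw -7.92 tilt z [ 0.  0. -1.] F [ 0.12 -0.41  0.38] w 0.025
slide [  0.4   0.3 -40.3] spin -0.0004
```

View pics/s7.png

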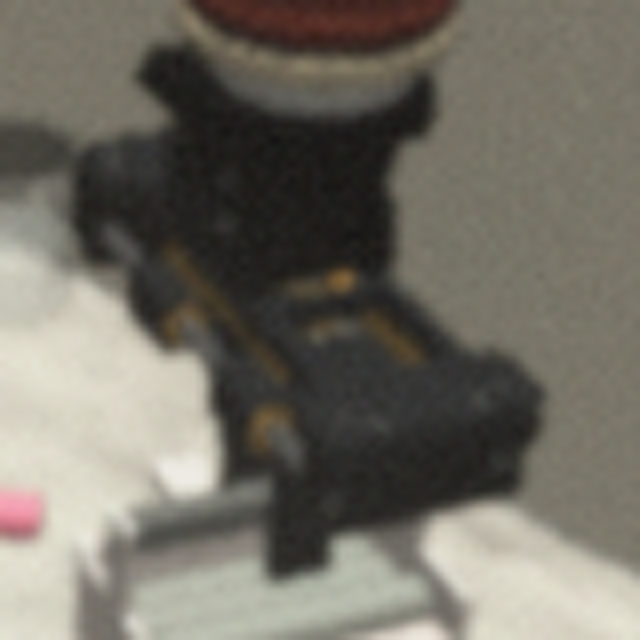

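```bash
python3 -m inch '{"claw":[5,5,5],"slide":[[0,0,0],[0,0,0],[0,0,0]],"spin":[0,0,0]}'; python3 -m inch '{"claw":[5,5,5,5],"slide":[[0,0,-5],[0,0,-15],[0,0,-25],[0,0,-25]],"spin":[0,0,0,0]}';  python3 - <<'E'
from h import *
f=robot.grab_frame("scene"); save(f,"s8.png",(240,140,360,240),6)
E
```

```text
time: 6.98
eef_pos: [0.5209, -0.2112, 0.0296]
orientation: [-0.0, 0.998, -0.069, -0.0]
force: [-0.1, 0.2, 0.9]
grip_width: 0.012
time: 7.48
eef_pos: [0.5217, -0.2116, 0.0559]
orientation: [0.0, 0.998, -0.069, 0.001]
force: [-0.0, -0.4, -5.6]
grip_width: 0.0115
```

View pics/s8.png

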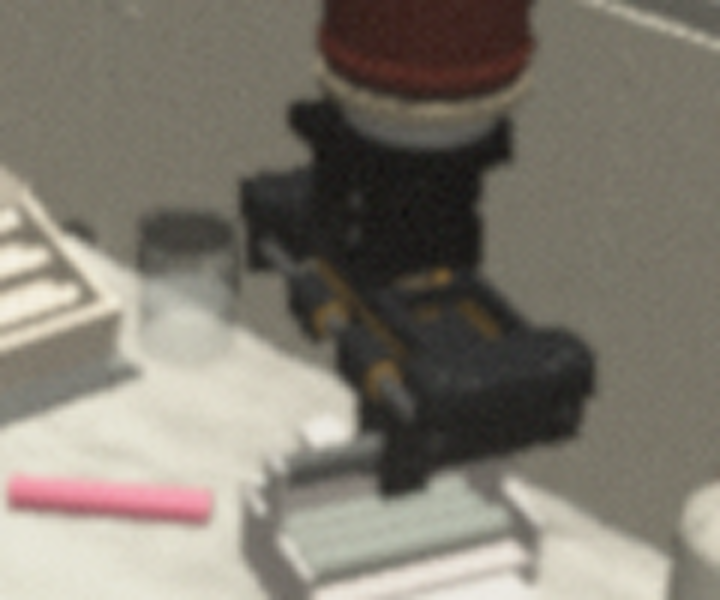

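```bash
python3 -m inch '{"claw":[5,5,5,5,5],"slide":[[0,0,-10],[0,0,-30],[0,0,-60],[0,0,-85],[0,0,-95]],"spin":[0,0,0,0,0]}';  python3 - <<'E'
from h import *
delta((.4404,.1816,.150),5.2)
E
```

```text
time: 8.15
eef_pos: [0.5217, -0.2115, 0.1515]
orientation: [0.0, 0.998, -0.069, 0.001]
force: [1.4, -0.2, -5.8]
grip_width: 0.0113
t 8.15 pos [ 0.5217 -0.2115  0.1515] yaw -7.92 tilt z [ 2.2e-03 -9.0e-04 -1.0e+00] F [ 1.4  -0.16 -5.82] w 0.0113
slide [-134.7 -378.2    1. ] spin -0.229
```

```bash
python3 -m inch '{"claw":[5,5,5,5,5],"slide":[[-3,-9,0],[-10,-28,0],[-20,-57,0],[-32,-90,0],[-44,-122,0]],"spin":[-0.01,-0.03,-0.06,-0.09,-0.12]}';  python3 - <<'E'
from h import *
delta((.4404,.1816,.150),5.2)
E
```

```text
time: 8.78
eef_pos: [0.4933, -0.081, 0.1496]
orientation: [-0.0, 1.0, -0.007, -0.0]
force: [0.4, 0.1, -5.4]
grip_width: 0.0119
t 8.78 pos [ 0.4933 -0.081   0.1496] yaw -0.82 tilt z [-1.e-04  2.e-04 -1.e+00] F [ 0.38  0.08 -5.43] w 0.0119
slide [ -56.7 -261.8   -0.3] spin -0.1051
```

```bash
python3 -m inch '{"claw":[5,5,5,5,5],"slide":[[-7,-34,0],[-15,-69,0],[-23,-104,0],[-31,-139,0],[-37,-170,0]],"spin":[-0.03,-0.06,-0.09,-0.105,-0.105]}';  python3 -m inch '{"claw":[5,5,5,5,5],"slide":[[-5,-25,0],[-9,-45,0],[-12,-60,0],[-14,-70,0],[-14,-70,0]],"spin":[0,0,0,0,0]}';python3 - <<'E'
from h import *
delta((.4404,.1816,.150),5.2)
f=robot.grab_frame("scene"); save(f,"s9.png",(130,60,330,220),4)
f=robot.grab_frame("top"); save(f,"t9.png",(130,150,280,270),5)
delta((.4404,.1816,.150),5.2)
E
```

```text
time: 9.4
eef_pos: [0.4594, 0.0888, 0.1498]
orientation: [0.0, 0.999, 0.044, 0.0]
force: [0.1, -0.2, -5.5]
grip_width: 0.0114
time: 10.02
eef_pos: [0.4401, 0.1554, 0.1497]
orientation: [-0.0, 0.999, 0.044, 0.0]
force: [-0.2, -0.2, -4.8]
grip_width: 0.0116
t 10.03 pos [0.4401 0.1554 0.1497] yaw 5.04 tilt z [ 1.e-04  1.e-04 -1.e+00] F [-0.16 -0.17 -4.81] w 0.0116
slide [  2.6 -26.1  -0.3] spin -0.0029
t 10.12 pos [0.4404 0.1541 0.1496] yaw 4.93 tilt z [-1.e-04 -3.e-04 -1.e+00] F [-0.11 -1.07 -5.55] w 0.0115
slide [  2.4 -27.4  -0.4] spin -0.0047
```

View pics/s9.png

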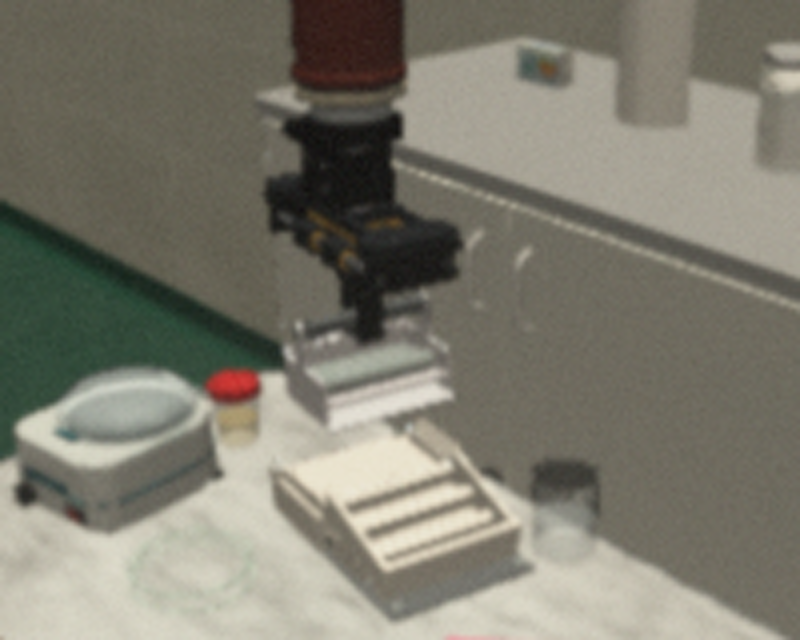

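View pics/t9.png

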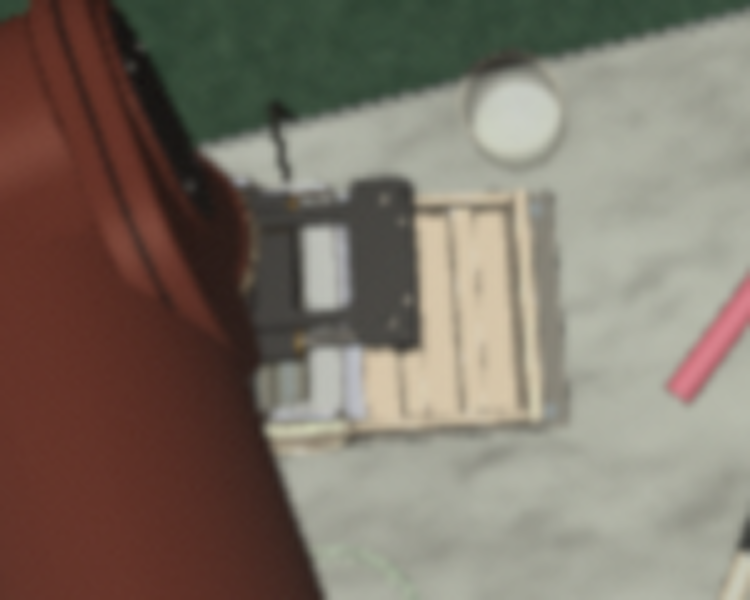

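```bash
python3 -m inch '{"claw":[5,5,5,5,5],"slide":[[1,-10,0],[2,-20,0],[2,-27,15],[2,-27,35],[2,-27,50]],"spin":[-0.004,-0.004,-0.004,-0.004,-0.004]}';python3 - <<'E'
from h import *
f=robot.grab_frame("scene"); save(f,"s10.png",(160,100,280,220),6)
d=delta((.4404,.1816,.0667),5.2)
E
```

```text
time: 10.75
eef_pos: [0.4392, 0.1819, 0.0979]
orientation: [0.0, 0.999, 0.046, -0.001]
force: [0.4, 0.1, -4.8]
grip_width: 0.0116
t 10.8 pos [0.4383 0.1813 0.0963] yaw 5.21 tilt z [-3.7e-03 -9.0e-04 -1.0e+00] F [-1.38 -1.08 -7.64] w 0.0115
slide [ 2.3 -0.1 29.6] spin 0.0002
```

View pics/s10.png

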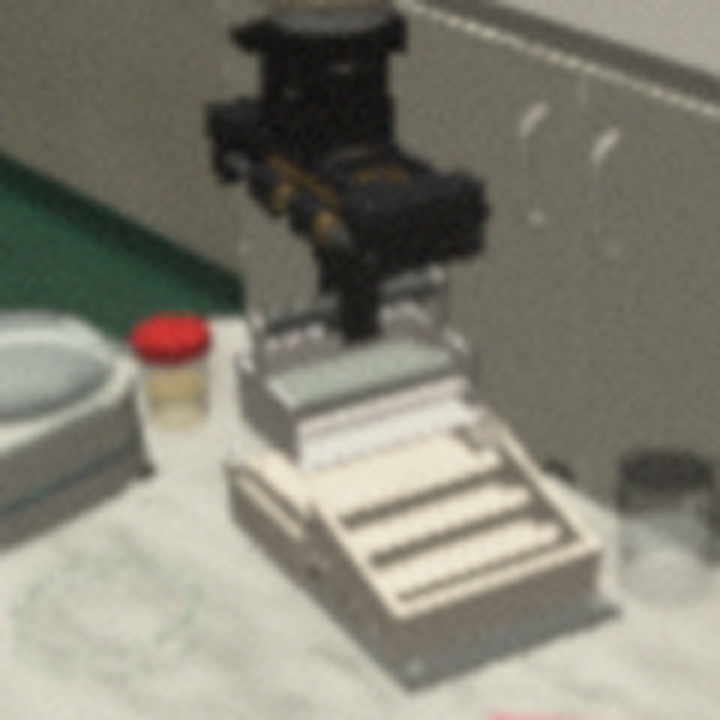

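```bash
python3 - <<'E'
from h import *
np.set_printoptions(precision=4,suppress=True)
f=robot.grab_frame("scene")
P=cloud(f,np.ones((384,512),bool))
c,s=np.cos(np.radians(5.2)),np.sin(np.radians(5.2))
X=P[:,0]*c+P[:,1]*s; Y=-P[:,0]*s+P[:,1]*c
m=(abs(X-.455)<.09)&(Y>.06)&(Y<.2)
z=P[:,2]-0
# scoop front: points z .068-.09, Y ~ .09-.105
for lo,hi in ((.07,.085),(.085,.1),(.1,.11)):
    k=m&(z>lo)&(z<hi)&(Y<.125)
    print(lo,k.sum(),"X",np.percentile(X[k],[0,2,50,98,100]),"Y",np.percentile(Y[k],[0,2,50,98]))
k=m&(z>.128)&(z<.15)
print("bar",k.sum(),"X",np.percentile(X[k],[0,2,98,100]),"Y",np.percentile(Y[k],[2,50,98]),np.percentile(z[k],[2,50,98]))
# cheeks
k=(abs(X-.455)<.09)&(Y>.07)&(Y<.18)&(z>.045)&(z<.064)
for xx in np.arange(.375,.55,.005):
    q=k&(abs(X-xx)<.0025); 
    if q.sum(): print(round(xx,3),q.sum(),np.median(Y[q]),z[q].max())
delta((.4404,.1816,.0667),5.2)
E
```

```text
0.07 125 X [0.3939 0.3944 0.4529 0.5092 0.5109] Y [0.0898 0.092  0.1071 0.1191]
0.085 183 X [0.3938 0.3943 0.4502 0.5092 0.512 ] Y [0.0962 0.098  0.1155 0.1238]
0.1 23 X [0.3934 0.3937 0.4341 0.511  0.5121] Y [0.0967 0.0979 0.1095 0.1231]
bar 169 X [0.3928 0.3948 0.5069 0.509 ] Y [0.1216 0.1343 0.1491] [0.1293 0.1379 0.1479]
0.38 6 0.10504804545229607 0.06299956035504384
0.385 12 0.12603563375035362 0.06182093870316607
0.39 10 0.08026763909048262 0.061968250529622626
0.395 1 0.07122118837286132 0.06375647303599496
0.405 4 0.07761190753170691 0.050699530378231605
0.41 5 0.07648694818637951 0.052152856181952756
0.415 5 0.0769058605431236 0.05072148284394484
0.42 4 0.07912781383189829 0.050351599384686696
0.425 4 0.07791873354567444 0.050929645623875475
0.43 5 0.07656567340332207 0.052479497092752014
0.435 5 0.07541000402290896 0.053961209340308014
0.44 5 0.07716426008089072 0.051889263864219104
0.445 4 0.07788385185080682 0.050882386279024416
0.45 6 0.07861916462042015 0.05095806001805692
0.455 3 0.08320106061576643 0.04993163252021471
0.46 7 0.07475950655529887 0.05092363423299018
0.465 5 0.07985597038168482 0.05232191934034591
0.47 4 0.07549581852200449 0.04999751542014019
0.475 7 0.0794337604430703 0.050588741519542624
0.48 5 0.07516313982992351 0.05224050281681514
0.485 3 0.07581949207122626 0.05137757612815863
0.49 5 0.08220796848874826 0.051307724750348505
0.495 3 0.0734395426472689 0.0513341179911474
0.5 6 0.07945153768938201 0.05153335767896705
0.505 3 0.07677635037521507 0.051195135371634115
0.51 8 0.07733232407427112 0.06210191070197568
0.515 9 0.09936167653032954 0.06348217829612235
0.52 16 0.10189834830839559 0.061027803171492145
0.525 3 0.09621031203596886 0.060191309383873626
t 10.85 pos [0.4384 0.1813 0.0975] yaw 5.21 tilt z [-0.0036 -0.0009 -1.    ] F [ 0.75 -0.37 -5.74] w 0.0113
slide [ 2.1 -0.1 30.8] spin 0.0002
```

```bash
python3 -m inch '{"claw":[5,5,5,5,5],"slide":[[2,0,6],[2,0,16],[2,0,24],[2,0,24],[2,0,24]],"spin":[0,0,0,0,0]}';python3 - <<'E'
from h import *
f=robot.grab_frame("scene"); save(f,"s11.png",(160,100,280,220),6)
d=delta((.4404,.1816,.0667),5.2)
E
```

```text
time: 11.48
eef_pos: [0.4418, 0.1819, 0.0756]
orientation: [0.0, 0.999, 0.045, -0.0]
force: [-1.3, -0.7, -3.7]
grip_width: 0.0114
t 11.53 pos [0.4418 0.1819 0.0756] yaw 5.19 tilt z [-1.e-04 -0.e+00 -1.e+00] F [-1.42 -0.51 -4.54] w 0.0116
slide [-1.5  0.2  8.9] spin -0.0001
```

View pics/s11.png

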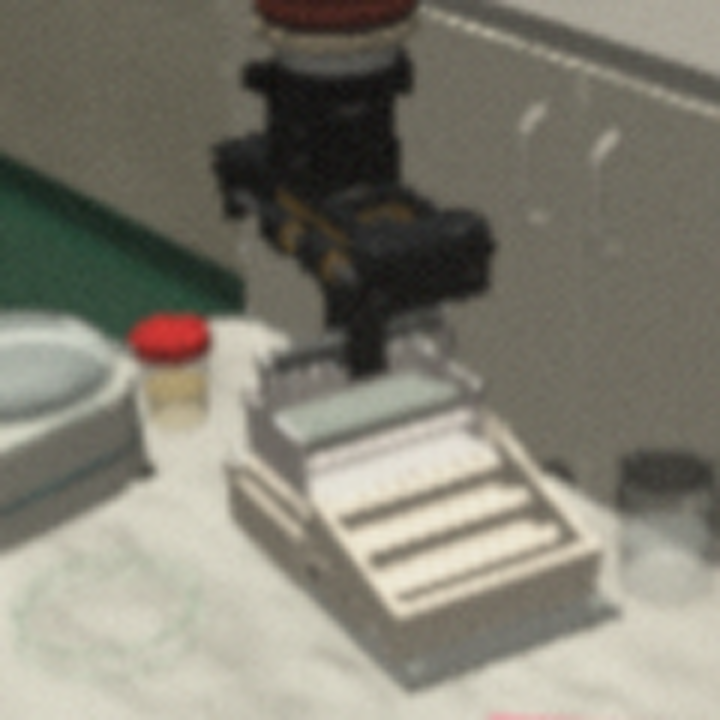

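```bash
python3 -m inch '{"claw":[5,5,5,5],"slide":[[-1,0,3],[-1,0,6],[-1,0,8],[-1,0,8]],"spin":[0,0,0,0]}';python3 - <<'E'
from h import *
d=delta((.4404,.1816,.0667),5.2)
E
```

```text
time: 12.02
eef_pos: [0.4394, 0.1822, 0.0701]
orientation: [0.001, 0.999, 0.046, -0.001]
force: [-23.3, -6.6, 37.9]
grip_width: 0.0117
t 12.03 pos [0.4394 0.1822 0.0701] yaw 5.23 tilt z [-0.002  -0.0019 -1.    ] F [-23.28  -6.65  37.88] w 0.0117
slide [0.9 0.7 3.4] spin 0.0006
```

```bash
python3 -m inch '{"claw":[5,5,5],"slide":[[-1,0,-3],[-3,0,-4],[-3,0,-4]],"spin":[0,0,0]}';python3 - <<'E'
from h import *
d=delta((.4404,.1816,.0667),5.2)
E
python3 -m inch '{"claw":[5,5,5],"slide":[[0,0,1],[0,0,2],[0,0,2]],"spin":[0,0,0]}';python3 - <<'E'
from h import *
d=delta((.4404,.1816,.0667),5.2)
f=robot.grab_frame("scene"); save(f,"s12.png",(170,120,270,200),7)
E
```

```text
time: 12.4
eef_pos: [0.4379, 0.1815, 0.0715]
orientation: [-0.0, 0.999, 0.045, 0.0]
force: [-0.8, 0.0, -6.2]
grip_width: 0.0117
t 12.4 pos [0.4379 0.1815 0.0715] yaw 5.19 tilt z [ 2.e-04  1.e-04 -1.e+00] F [-0.77  0.01 -6.18] w 0.0117
slide [2.5 0.1 4.8] spin -0.0002
time: 12.78
eef_pos: [0.4383, 0.1817, 0.0698]
orientation: [-0.0, 0.999, 0.045, 0.0]
force: [1.0, -0.2, -2.3]
grip_width: 0.0116
t 12.78 pos [0.4383 0.1817 0.0698] yaw 5.19 tilt z [ 5.e-04  2.e-04 -1.e+00] F [ 0.97 -0.25 -2.35] w 0.0116
slide [2.1 0.3 3.1] spin -0.0001
```

View pics/s12.png

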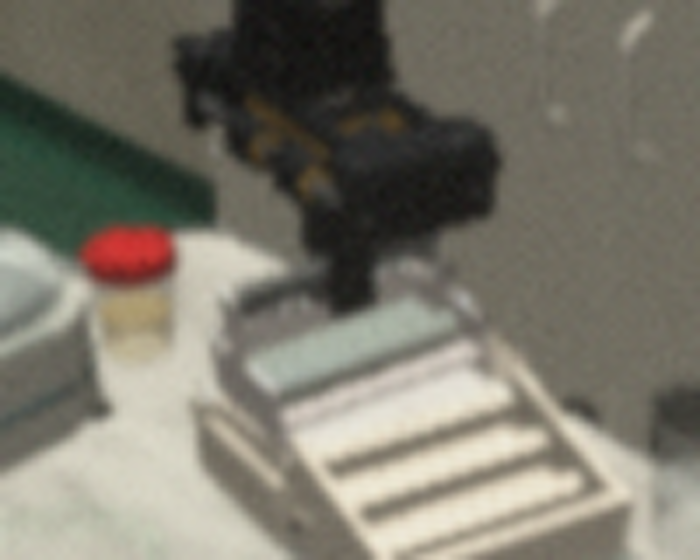

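```bash
python3 -m inch '{"claw":[5,5],"slide":[[0,0,1],[0,0,1]],"spin":[0,0]}'; python3 -m inch '{"claw":[5,5],"slide":[[0,0,1],[0,0,1]],"spin":[0,0]}';python3 - <<'E'
from h import *
d=delta((.4404,.1816,.0667),5.2)
E
```

```text
time: 13.08
eef_pos: [0.4389, 0.1817, 0.0693]
orientation: [-0.0, 0.999, 0.045, 0.001]
force: [3.7, -1.9, 2.2]
grip_width: 0.0118
time: 13.32
eef_pos: [0.4396, 0.1819, 0.0687]
orientation: [-0.0, 0.999, 0.045, 0.002]
force: [5.3, -0.4, 5.2]
grip_width: 0.0116
t 13.32 pos [0.4396 0.1819 0.0687] yaw 5.18 tilt z [ 3.1e-03  8.0e-04 -1.0e+00] F [ 5.28 -0.4   5.23] w 0.0116
slide [0.8 0.4 2. ] spin -0.0003
```

```bash
python3 -m inch '{"claw":[5,5],"slide":[[1.5,0,0],[1.5,0,0]],"spin":[0,0]}'; python3 -m inch '{"claw":[5,5],"slide":[[0,0,1],[0,0,1]],"spin":[0,0]}';python3 - <<'E'
from h import *
d=delta((.4404,.1816,.0667),5.2)
E
```

```text
time: 13.58
eef_pos: [0.4402, 0.182, 0.0681]
orientation: [-0.0, 0.999, 0.045, 0.001]
force: [5.1, -1.6, 5.3]
grip_width: 0.0114
time: 13.82
eef_pos: [0.4405, 0.1821, 0.0673]
orientation: [-0.0, 0.999, 0.045, 0.001]
force: [5.1, -1.0, 5.5]
grip_width: 0.0117
t 13.82 pos [0.4405 0.1821 0.0673] yaw 5.2 tilt z [ 2.1e-03  8.0e-04 -1.0e+00] F [ 5.05 -0.99  5.5 ] w 0.0117
slide [-0.1  0.5  0.6] spin -0.0
```

```bash
python3 -m inch '{"claw":[5,5],"slide":[[1.5,0,0],[1.5,0,0]],"spin":[0,0]}'; python3 -m inch '{"claw":[5,5],"slide":[[0,0,1],[0,0,1]],"spin":[0,0]}';python3 - <<'E'
from h import *
d=delta((.4404,.1816,.0667),5.2)
E
```

```text
time: 14.08
eef_pos: [0.4411, 0.1822, 0.0668]
orientation: [-0.0, 0.999, 0.045, 0.0]
force: [3.5, -0.5, 4.3]
grip_width: 0.0115
time: 14.32
eef_pos: [0.4417, 0.1822, 0.0661]
orientation: [-0.0, 0.999, 0.045, 0.001]
force: [5.5, 0.2, 5.2]
grip_width: 0.0114
t 14.32 pos [0.4417 0.1822 0.0661] yaw 5.2 tilt z [ 1.5e-03  7.0e-04 -1.0e+00] F [5.47 0.16 5.2 ] w 0.0114
slide [-1.3  0.5 -0.6] spin -0.0
```

```bash
python3 -m inch '{"claw":[5,5],"slide":[[2,0,0],[2,0,0]],"spin":[0,0]}'; python3 -m inch '{"claw":[5,5],"slide":[[0,0,1],[0,0,1]],"spin":[0,0]}';python3 - <<'E'
from h import *
d=delta((.4404,.1816,.0667),5.2)
f=robot.grab_frame("scene"); save(f,"s13.png",(170,120,270,200),7)
E
```

```text
time: 14.58
eef_pos: [0.4424, 0.1822, 0.0654]
orientation: [-0.0, 0.999, 0.045, -0.0]
force: [2.0, 0.9, 3.3]
grip_width: 0.0113
time: 14.82
eef_pos: [0.4425, 0.1822, 0.0653]
orientation: [0.0, 0.999, 0.045, -0.0]
force: [-3.0, -1.6, 14.7]
grip_width: 0.011
t 14.82 pos [0.4425 0.1822 0.0653] yaw 5.21 tilt z [-6.e-04 -5.e-04 -1.e+00] F [-3.02 -1.59 14.73] w 0.011
slide [-2.1  0.4 -1.4] spin 0.0002
```

View pics/s13.png

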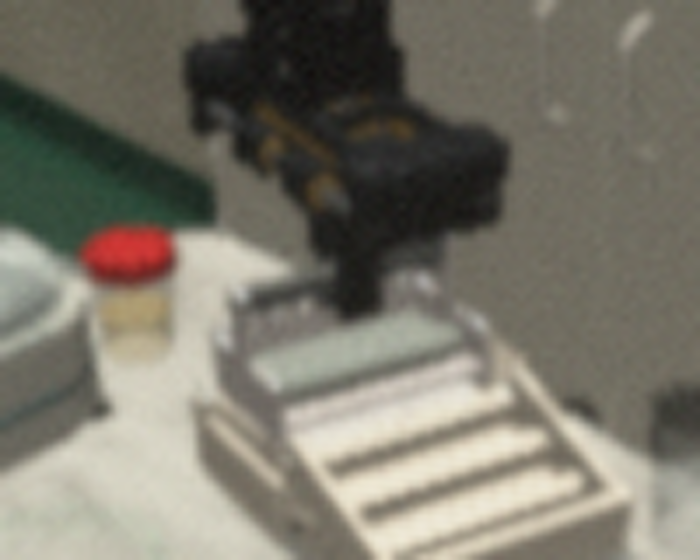

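```bash
python3 -m inch '{"claw":[5,5,5,5],"slide":[[0,0,-1],[0,1,-1.5],[0,3,-1.5],[0,3,-1.5]],"spin":[0,0,0,0]}'; python3 -m inch '{"claw":[5,5,5],"slide":[[0,1,0],[0,2,0],[0,2,0]],"spin":[0,0,0]}';python3 - <<'E'
from h import *
d=delta((.4404,.1816,.0667),5.2)
E
```

```text
time: 15.38
eef_pos: [0.4424, 0.1786, 0.0656]
orientation: [0.0, 0.999, 0.045, -0.001]
force: [-1.0, 2.2, -2.4]
grip_width: 0.0114
time: 15.75
eef_pos: [0.443, 0.177, 0.0659]
orientation: [0.0, 0.999, 0.045, -0.0]
force: [-1.5, 2.0, -4.5]
grip_width: 0.0116
t 15.75 pos [0.443  0.177  0.0659] yaw 5.21 tilt z [-6.e-04 -1.e-04 -1.e+00] F [-1.48  1.99 -4.53] w 0.0116
slide [-2.2 -4.8 -0.8] spin 0.0001
```

```bash
python3 -m inch '{"claw":[5,5,5],"slide":[[0,1,0.7],[0,2,0.7],[0,2,0.7]],"spin":[0,0,0]}'; python3 -m inch '{"claw":[5,5,5],"slide":[[0,1,0],[0,2,0],[0,2,0]],"spin":[0,0,0]}'
```

```text
time: 16.12
eef_pos: [0.4436, 0.1765, 0.0659]
orientation: [-0.001, 0.999, 0.046, 0.0]
force: [-2.9, 5.0, 0.1]
grip_width: 0.0113
time: 16.5
eef_pos: [0.4437, 0.1759, 0.0664]
orientation: [-0.002, 0.999, 0.046, 0.001]
force: [-4.5, 10.3, 2.3]
grip_width: 0.0117
```

```bash
python3 -m inch '{"claw":[5,5,5],"slide":[[0,1,0],[0,2,0],[0,2,0]],"spin":[0,0,0]}'
```

```text
time: 16.88
eef_pos: [0.4438, 0.1753, 0.0668]
orientation: [-0.002, 0.999, 0.047, 0.001]
force: [-7.5, 13.1, 6.3]
grip_width: 0.0115
```

```bash
python3 -m inch '{"claw":[5,5,5],"slide":[[0,-1.5,0],[-1,-2.5,1],[-1,-2.5,1]],"spin":[0,0,0]}';python3 - <<'E'
from h import *
d=delta((.4404,.1816,.0667),5.2)
f=robot.grab_frame("scene"); save(f,"s14.png",(170,120,270,200),7)
E
```

```text
time: 17.25
eef_pos: [0.4437, 0.1765, 0.066]
orientation: [-0.002, 0.999, 0.046, 0.002]
force: [-2.8, 10.0, 6.0]
grip_width: 0.0116
t 17.25 pos [0.4437 0.1765 0.066 ] yaw 5.31 tilt z [ 0.003   0.0035 -1.    ] F [-2.76 10.04  6.04] w 0.0116
slide [-2.8 -5.4 -0.7] spin 0.0019
```

View pics/s14.png

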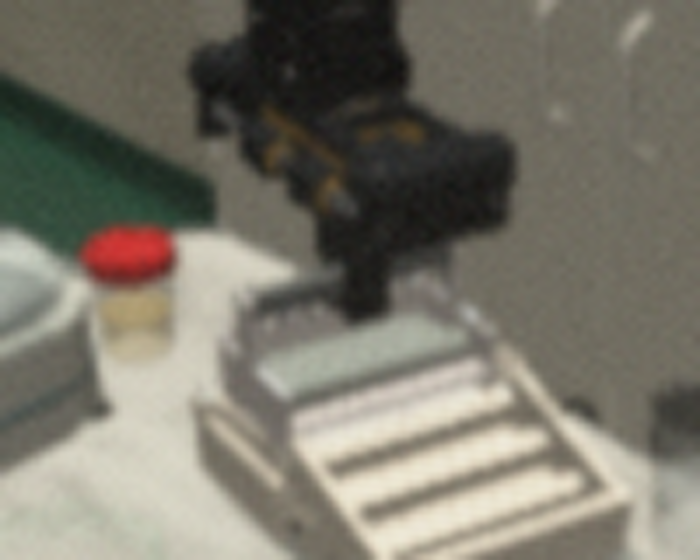

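```bash
python3 -m inch '{"claw":[5,5,5],"slide":[[0,-1,0],[0,-1.5,0.5],[0,-1.5,0.5]],"spin":[0,0,0]}';python3 -m inch '{"claw":[5,5],"slide":[[0,-0.5,0],[0,-0.5,0]],"spin":[0,0]}'
```

```text
time: 17.68
eef_pos: [0.4436, 0.1772, 0.0654]
orientation: [-0.001, 0.999, 0.046, 0.001]
force: [-2.4, 6.9, 6.1]
grip_width: 0.0118
time: 17.92
eef_pos: [0.4436, 0.1773, 0.0654]
orientation: [-0.001, 0.999, 0.046, 0.001]
force: [-2.1, 5.9, 7.1]
grip_width: 0.0113
```

```bash
python3 -m inch '{"claw":[20,30,40,45,45],"slide":[[0,0,0],[0,0,0],[0,0,0],[0,0,0],[0,0,0]],"spin":[0,0,0,0,0]}';python3 - <<'E'
from h import *
d=delta((.4404,.1816,.0667),5.2)
f=robot.grab_frame("scene"); save(f,"s15.png",(170,120,270,200),7)
E
```

```text
time: 18.55
eef_pos: [0.4425, 0.1754, 0.0639]
orientation: [0.0, 0.999, 0.045, -0.0]
force: [0.4, -0.0, -0.7]
grip_width: 0.0437
t 18.55 pos [0.4425 0.1754 0.0639] yaw 5.2 tilt z [-0. -0. -1.] F [ 0.4  -0.03 -0.65] w 0.0437
slide [-1.5 -6.3 -2.8] spin -0.0
```

View pics/s15.png

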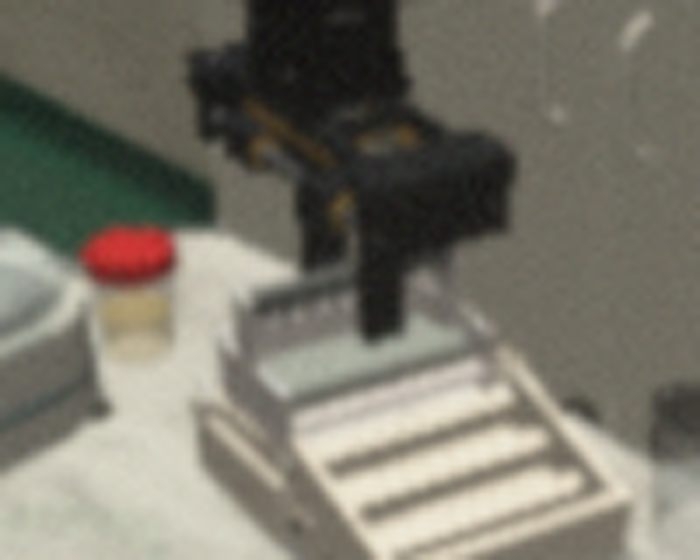

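```bash
python3 -m inch '{"claw":[45,50,55,60,60],"slide":[[0,0,-8],[0,0,-30],[0,0,-60],[0,0,-90],[0,0,-90]],"spin":[0,0,0,0,0]}';python3 - <<'E'
from h import *
f=robot.grab_frame("scene"); save(f,"s16.png",(170,120,270,200),7)
print(robot.observe()["qpos"])
np.set_printoptions(precision=4,suppress=True)
P=cloud(f,np.ones((384,512),bool))
c,s=np.cos(np.radians(5.2)),np.sin(np.radians(5.2))
X=P[:,0]*c+P[:,1]*s; Y=-P[:,0]*s+P[:,1]*c;z=P[:,2]
k=(abs(X-.455)<.09)&(Y>.1)&(Y<.17)&(z>.1)&(z<.125)
print("bar",k.sum(),np.percentile(X[k],[0,2,98,100]),np.percentile(Y[k],[2,50,98]),np.percentile(z[k],[2,50,98]),cv2.minAreaRect(np.c_[X[k],Y[k]].astype(np.float32)*1000))
for n,zz in (("bar",.105),("scoop",.037),("tongue",.067),("toe",.037),("dock",.037)):
    for r in robot.pinpoint("scene",n)[:2]:
        p=atz(f,r["pixel"],zz);print(n,np.round(r["pixel"],1),round(r["conf"],2),p[0]*c+p[1]*s,-p[0]*s+p[1]*c)
E
```

```text
time: 19.23
eef_pos: [0.444, 0.1762, 0.1567]
orientation: [-0.0, 0.999, 0.045, 0.002]
force: [0.3, -0.5, 0.2]
grip_width: 0.0594
[ 0.15495971  0.04793222 -0.63588291  1.90902537  0.03144981  1.1918495
 -1.97202723]
bar 142 [0.3952 0.397  0.5102 0.5122] [0.1253 0.13   0.1402] [0.1009 0.108  0.1125] ((453.66986083984375, 132.29110717773438), (20.807350158691406, 117.30451965332031), 85.70189666748047)
bar [222.5 161.3] 0.46 0.45732061430399246 0.11740642792148577
scoop [220.3 176.5] 0.73 0.45668204947737373 0.13949119497231835
tongue [211.9 163.6] 0.98 0.451989933778671 0.18989264223534924
tongue [224.3 182.5] 0.5 0.42463383274300676 0.049021989729167485
toe [226.5 181.9] 0.93 0.45646337446891294 0.09480064996708415
dock [228.4 182.5] 0.73 0.4598480526864717 0.08773310835706592
```

View pics/s16.png

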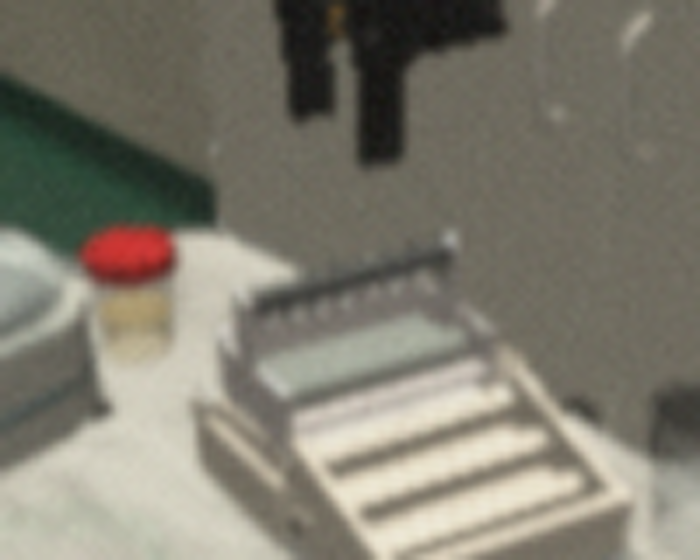

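```bash
python3 -m inch '{"claw":[60,60,60,60,60],"slide":[[0,-10,0],[0,-30,0],[0,-50,0],[0,-65,0],[0,-68,0]],"spin":[-0.18,-0.36,-0.54,-0.72,-0.9]}';python3 - <<'E'
from h import *
d=delta((.4371,.2450,.10),95.2)
f=robot.grab_frame("top"); save(f,"t17.png",(130,150,280,270),5)
E
```

```text
time: 20.15
eef_pos: [0.4356, 0.2444, 0.1534]
orientation: [-0.0, 0.878, 0.479, -0.0]
force: [0.6, -0.6, -0.9]
grip_width: 0.0599
t 20.15 pos [0.4356 0.2444 0.1534] yaw 57.21 tilt z [-1.3e-03  4.0e-04 -1.0e+00] F [ 0.59 -0.64 -0.86] w 0.0599
slide [ 1.4  1.  53.4] spin -0.663
```

View pics/t17.png

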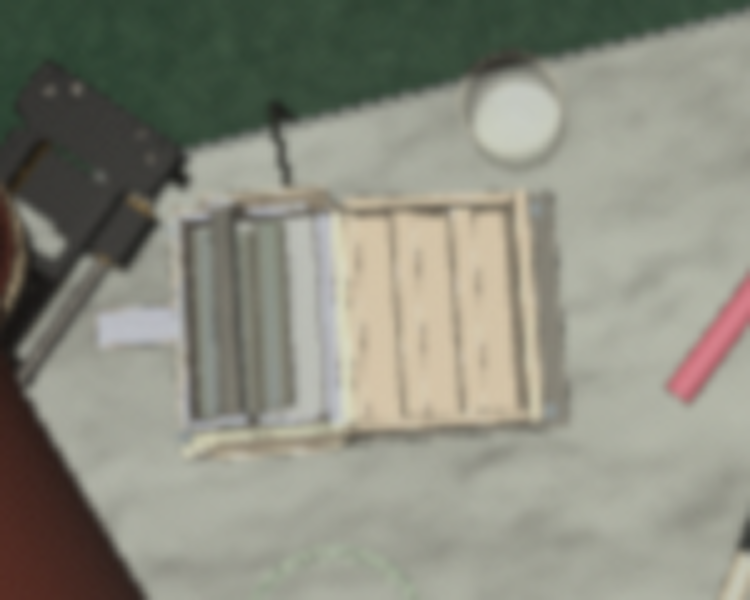

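```bash
python3 - <<'E'
from h import *
np.set_printoptions(precision=4,suppress=True,linewidth=150)
f=robot.grab_frame("top")
c,s=np.cos(np.radians(5.2)),np.sin(np.radians(5.2))
for row in (200,212,224):
    print(row)
    for col in range(190,206):
        p=atdepth(f,(col,row)); print(col,np.round([p[0]*c+p[1]*s,-p[0]*s+p[1]*c,p[2]],4),f["color"][row,col])
P=cloud(f,np.ones((384,512),bool));X=P[:,0]*c+P[:,1]*s; Y=-P[:,0]*s+P[:,1]*c;z=P[:,2]
k=(abs(X-.457)<.09)&(Y>.1)&(Y<.17)&(z>.105)&(z<.12)
print("bar",k.sum(),cv2.minAreaRect(np.c_[X[k],Y[k]].astype(np.float32)*1000),np.median(z[k]))
for n,zz in (("bar",.105),("scoop",.037),("tongue",.067),("toe",.037),("dock",.037)):
    for r in robot.pinpoint("top",n)[:2]:
        p=atz(f,r["pixel"],zz);print(n,np.round(r["pixel"],1),round(r["conf"],2),p[0]*c+p[1]*s,-p[0]*s+p[1]*c)
k=(abs(X-.457)<.02)&(Y>.18)&(Y<.24)&(z>.05)&(z<.085)
print("tongue",k.sum(),cv2.minAreaRect(np.c_[X[k],Y[k]].astype(np.float32)*1000),np.median(z[k]))
E
```

```text
200
190 [0.4914 0.1023 0.0576] [187 190 182]
191 [0.491  0.0994 0.0588] [185 187 180]
192 [0.491  0.097  0.0571] [174 176 170]
193 [0.4933 0.097  0.0389] [166 166 165]
194 [0.4925 0.0937 0.0431] [175 176 180]
195 [0.493  0.0916 0.0384] [185 187 188]
196 [0.4909 0.087  0.0516] [201 199 189]
197 [0.491  0.0846 0.0494] [212 209 186]
198 [0.4909 0.0819 0.0488] [214 210 182]
199 [0.4903 0.0788 0.0515] [212 202 174]
200 [0.4903 0.0764 0.0497] [205 191 165]
201 [0.4922 0.0757 0.0341] [192 178 154]
202 [0.4917 0.0727 0.0362] [199 185 158]
203 [0.4927 0.071  0.0275] [210 194 167]
204 [0.4922 0.0679 0.03  ] [212 196 168]
205 [0.4923 0.0655 0.0274] [212 196 168]
212
190 [0.4587 0.1039 0.0588] [185 187 180]
191 [0.4589 0.1018 0.0554] [186 188 181]
192 [0.4584 0.0988 0.0574] [183 184 177]
193 [0.4581 0.0959 0.0587] [170 170 166]
194 [0.4598 0.0958 0.0411] [174 175 176]
195 [0.4597 0.0933 0.0397] [183 184 189]
196 [0.4595 0.0906 0.0394] [191 193 193]
197 [0.4577 0.0857 0.0544] [206 207 193]
198 [0.4578 0.0834 0.052 ] [213 213 187]
199 [0.4575 0.0807 0.0523] [208 201 173]
200 [0.4574 0.0781 0.0512]
[... 948 characters left out ...]
, 13.913811683654785), 0.36557191610336304) 0.11200487111463797
bar [175.9 213.9] 0.59 0.4516055215520869 0.13317091463729724
bar [171.8 216.9] 0.2 0.44468340062056483 0.1441343739952604
scoop [184.2 211.9] 0.67 0.4626232548113476 0.1232846008794731
scoop [197.4 210.6] 0.45 0.4633620631553815 0.0869156178198596
tongue [149.6 218.4] 0.82 0.44912816514911014 0.21137408888747233
tongue [387.4 179.2] 0.4 0.5047665275469321 -0.4359742107047446
toe [200.3 212.7] 0.74 0.4569647174807987 0.07931651377009233
dock [197.4 213.4] 0.92 0.4556649238639283 0.08736595323368751
tongue 90 ((455.44281005859375, 196.01712036132812), (32.69059753417969, 19.225414276123047), 85.43479919433594) 0.07146265351141723
```

```bash
python3 -m inch '{"claw":[60,60,60,60,60],"slide":[[0,0,5],[0,0,10],[0,0,15],[0,0,15],[0,0,15]],"spin":[-0.18,-0.36,-0.54,-0.663,-0.663]}';python3 - <<'E'
from h import *
d=delta((.4357,.2440,.026),95.2)
print(robot.observe()["qpos"])
E
```

```text
time: 21.12
eef_pos: [0.4364, 0.243, 0.1389]
orientation: [-0.0, 0.678, 0.735, -0.0]
force: [0.6, 0.6, 0.8]
grip_width: 0.06
t 21.12 pos [0.4364 0.243  0.1389] yaw 94.6 tilt z [-1.e-04 -0.e+00 -1.e+00] F [0.58 0.58 0.84] w 0.06
slide [  1.1  -0.6 112.9] spin -0.0105
[ 0.14623712  0.14001751 -0.79190612  1.87343981  0.107984    1.17165383
 -0.60259153]
```

```bash
python3 -m inch '{"claw":[50,50,50,50,50],"slide":[[1,-0.5,20],[1,-0.5,45],[1,-0.5,70],[1,-0.5,85],[1,-0.5,85]],"spin":[-0.01,-0.01,-0.01,-0.01,-0.01]}';python3 - <<'E'
from h import *
d=delta((.4357,.2440,.026),95.2)
f=robot.grab_frame("top"); save(f,"t18.png",(110,160,230,260),6)
f=robot.grab_frame("scene"); save(f,"s18.png",(160,100,280,200),6)
E
```

```text
time: 21.75
eef_pos: [0.4352, 0.2439, 0.0533]
orientation: [-0.0, 0.674, 0.739, -0.001]
force: [0.7, -0.5, -0.2]
grip_width: 0.0504
t 21.75 pos [0.4352 0.2439 0.0533] yaw 95.23 tilt z [-1.6e-03 -4.0e-04 -1.0e+00] F [ 0.65 -0.47 -0.16] w 0.0504
slide [ 0.1  0.6 27.3] spin 0.0005
```

View pics/t18.png

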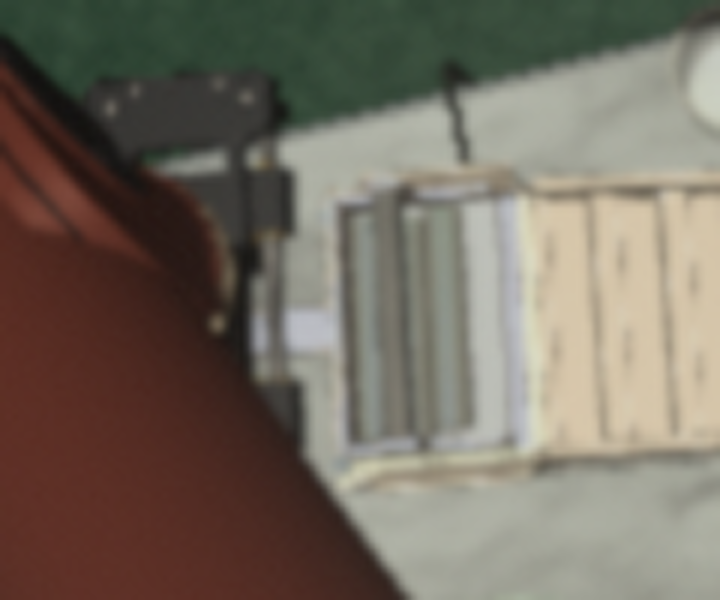

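View pics/s18.png

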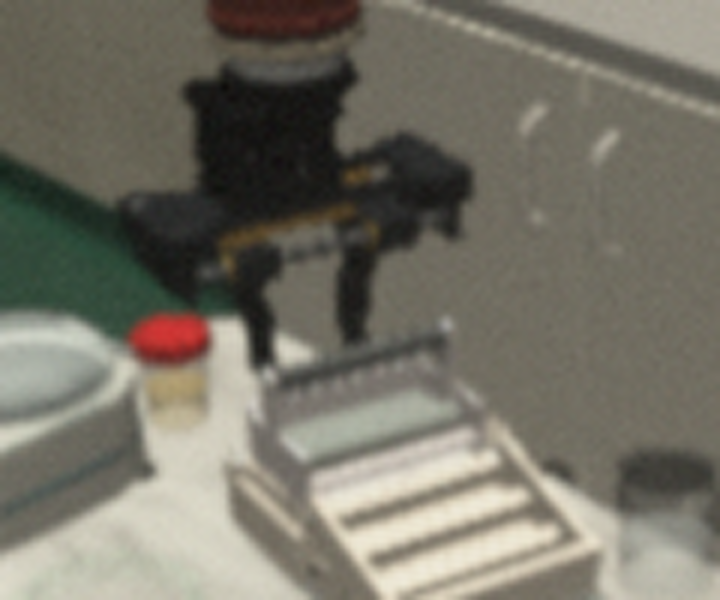

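```bash
python3 -m inch '{"claw":[50,50,50,50],"slide":[[0,0.5,10],[0,0.5,20],[0,0.5,27],[0,0.5,27]],"spin":[0,0,0,0]}'; python3 -m inch '{"claw":[40,30,20,10,10],"slide":[[0,0,0],[0,0,0],[0,0,0],[0,0,0],[0,0,0]],"spin":[0,0,0,0,0]}' 25;python3 - <<'E'
from h import *
d=delta((.4357,.2440,.026),95.2)
f=robot.grab_frame("scene"); save(f,"s19.png",(160,100,280,200),6)
E
```

```text
time: 22.35
eef_pos: [0.4357, 0.2441, 0.0263]
orientation: [-0.0, 0.673, 0.739, -0.001]
force: [-0.1, 0.2, -0.5]
grip_width: 0.0498
time: 22.98
eef_pos: [0.4361, 0.2444, 0.0271]
orientation: [-0.0, 0.673, 0.739, -0.0]
force: [-1.6, -0.2, 2.7]
grip_width: 0.02
t 22.98 pos [0.4361 0.2444 0.0271] yaw 95.33 tilt z [-2.e-04  1.e-04 -1.e+00] F [-1.57 -0.18  2.67] w 0.02
slide [-0.3 -0.4  1.1] spin 0.0023
```

View pics/s19.png

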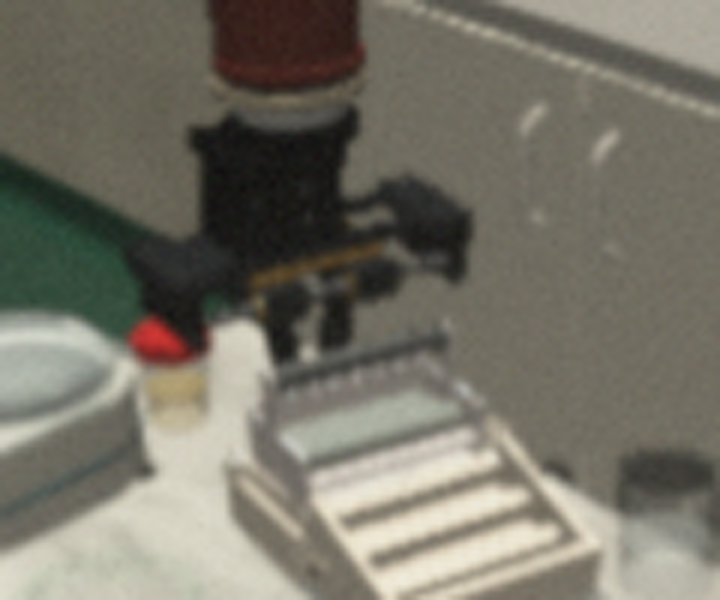

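```bash
python3 -m inch '{"claw":[10,10,10,10,10],"slide":[[-1,0,-5],[-3,0,-10],[-5,0,-15],[-7,0,-20],[-7,0,-20]],"spin":[0,0,0,0,0]}';python3 - <<'E'
from h import *
d=delta((.4357,.2440,.026),95.2)
f=robot.grab_frame("scene"); save(f,"s20.png",(160,100,280,200),6)
E
```

```text
time: 23.65
eef_pos: [0.4369, 0.2372, 0.0474]
orientation: [0.0, 0.674, 0.739, 0.0]
force: [-1.0, 1.4, -2.5]
grip_width: 0.0198
t 23.65 pos [0.4369 0.2372 0.0474] yaw 95.3 tilt z [ 3.e-04  1.e-04 -1.e+00] F [-1.04  1.39 -2.51] w 0.0198
slide [ 6.9 -0.6 21.4] spin 0.0018
```

View pics/s20.png

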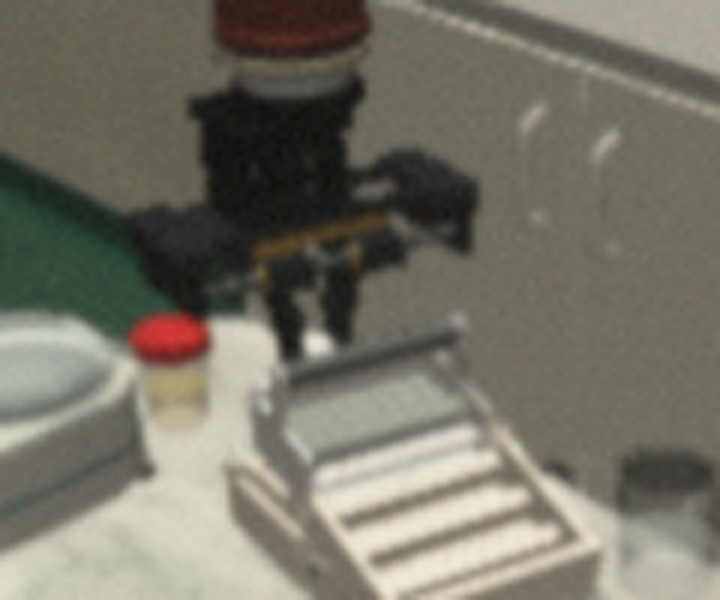

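```bash
python3 -m inch '{"claw":[10,10,10,10,10],"slide":[[-2,0,-4],[-4,0,-8],[-7,0,-13],[-10,0,-18],[-10,0,-18]],"spin":[0,0,0,0,0]}';python3 - <<'E'
from h import *
d=delta((.4357,.2440,.026),95.2)
f=robot.grab_frame("scene"); save(f,"s21.png",(160,100,280,200),6)
E
```

```text
time: 24.32
eef_pos: [0.438, 0.227, 0.0654]
orientation: [0.0, 0.674, 0.739, 0.0]
force: [-1.8, 1.9, -2.0]
grip_width: 0.0199
t 24.32 pos [0.438  0.227  0.0654] yaw 95.29 tilt z [ 5.e-04 -1.e-04 -1.e+00] F [-1.76  1.93 -2.04] w 0.0199
slide [17.1 -0.8 39.4] spin 0.0016
```

View pics/s21.png

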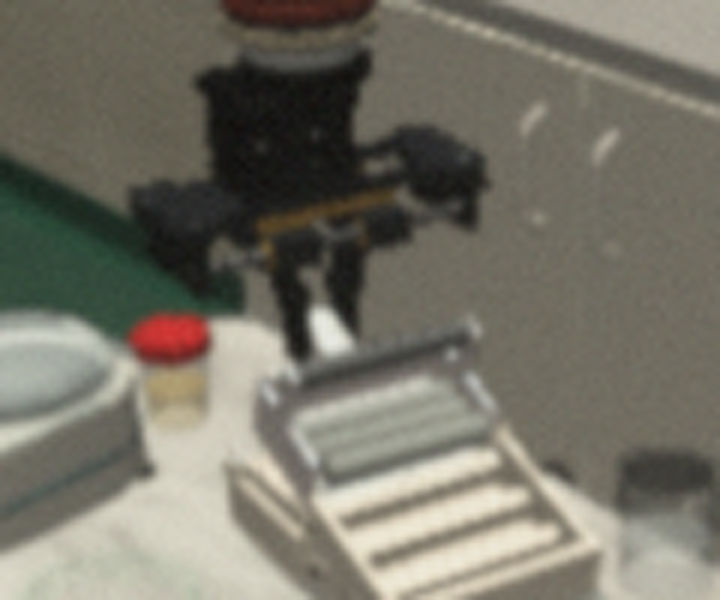

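```bash
python3 -m inch '{"claw":[10,10,10],"slide":[[-2,0,-3],[-5,0,-6.5],[-5,0,-6.5]],"spin":[0,0,0]}';python3 - <<'E'
from h import *
d=delta((.4357,.2440,.026),95.2)
f=robot.grab_frame("scene"); save(f,"s22.png",(160,100,280,200),6)
E
```

```text
time: 24.75
eef_pos: [0.4384, 0.2223, 0.0718]
orientation: [0.0, 0.674, 0.739, 0.0]
force: [-1.9, 0.9, -1.6]
grip_width: 0.0194
t 24.75 pos [0.4384 0.2223 0.0718] yaw 95.31 tilt z [ 4.e-04  2.e-04 -1.e+00] F [-1.87  0.92 -1.6 ] w 0.0194
slide [21.9 -0.7 45.8] spin 0.0018
```

View pics/s22.png

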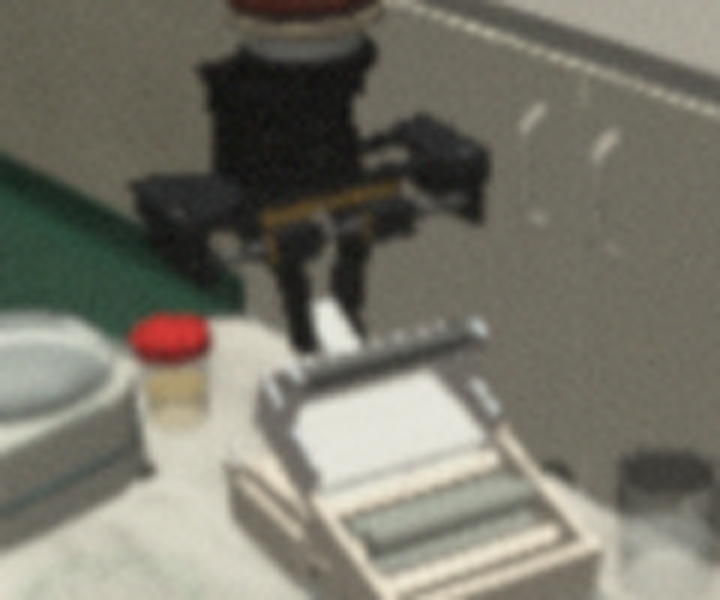

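```bash
python3 -m inch '{"claw":[10,10,10],"slide":[[0,0,0],[0,0,0],[0,0,0]],"spin":[0,0,0]}';python3 - <<'E'
from h import *
f=robot.grab_frame("scene"); save(f,"s23.png",(160,100,280,200),6)
f=robot.grab_frame("top"); save(f,"t23.png",(130,170,260,260),6)
E
```

```text
time: 25.18
eef_pos: [0.4383, 0.2224, 0.0715]
orientation: [-0.0, 0.673, 0.739, 0.0]
force: [-1.4, 1.6, -1.9]
grip_width: 0.0197
```

View pics/s23.png

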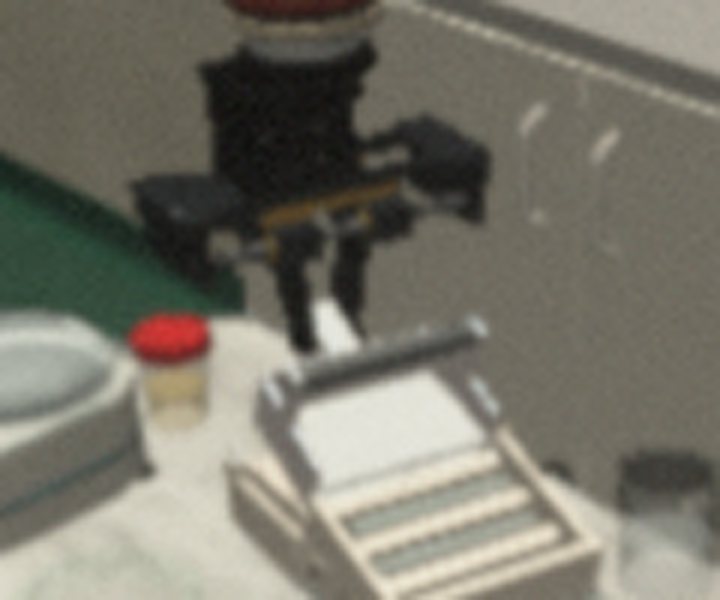

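View pics/t23.png

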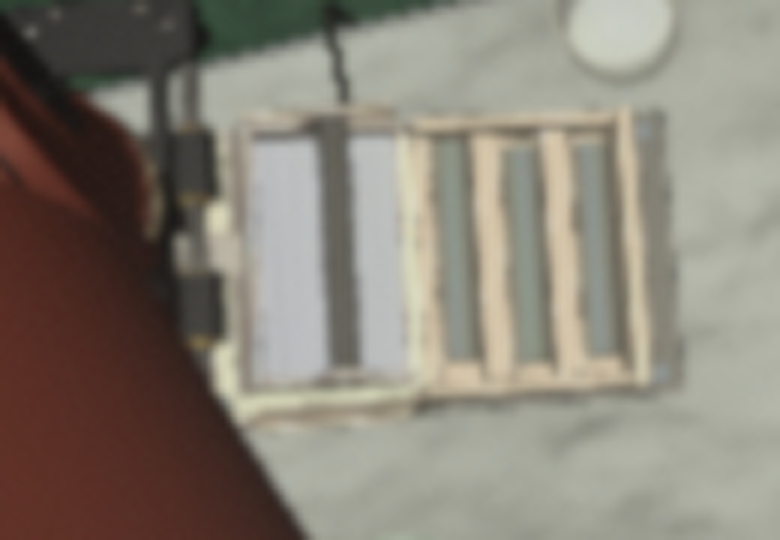

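```bash
python3 -m inch '{"claw":[10,10,10,10,10],"slide":[[2,0,3],[5,0,6.5],[8,0,11],[11,0,16],[13.5,0,20.5]],"spin":[0,0,0,0,0]}'; python3 -m inch '{"claw":[10,10,10,10,10],"slide":[[2,0,4],[4,0,9],[5.5,0,14],[7,0,19],[8,0,22]],"spin":[0,0,0,0,0]}';python3 - <<'E'
from h import *
d=delta((.4361,.2444,.0271),95.2)
f=robot.grab_frame("scene"); save(f,"s24.png",(160,100,280,200),6)
E
```

```text
time: 25.9
eef_pos: [0.437, 0.2358, 0.0505]
orientation: [-0.0, 0.673, 0.739, -0.0]
force: [-1.0, -0.1, 0.7]
grip_width: 0.0192
time: 26.52
eef_pos: [0.4361, 0.2439, 0.0286]
orientation: [-0.0, 0.673, 0.739, -0.0]
force: [-1.5, 0.4, 1.3]
grip_width: 0.0196
t 26.52 pos [0.4361 0.2439 0.0286] yaw 95.34 tilt z [-3.e-04  1.e-04 -1.e+00] F [-1.47  0.44  1.26] w 0.0196
slide [0.5 0.  1.5] spin 0.0024
```

View pics/s24.png

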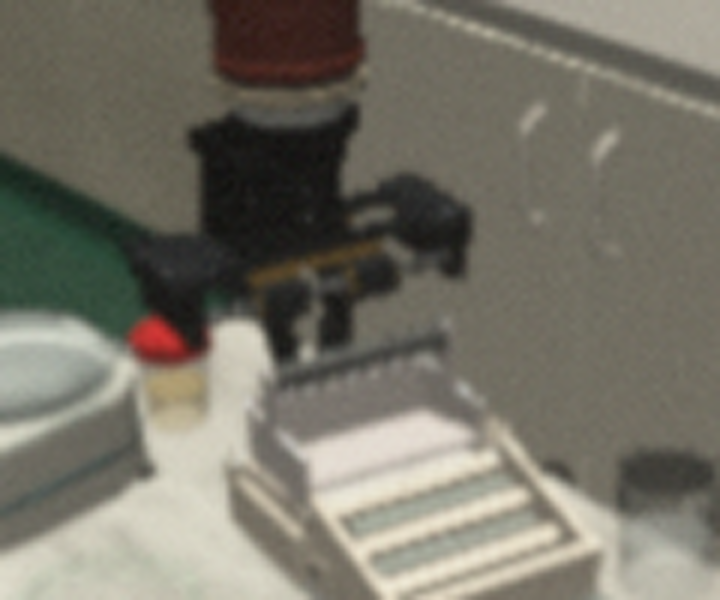

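```bash
python3 -m inch '{"claw":[10,10,10],"slide":[[0,0,1],[0,0,2],[0,0,2]],"spin":[0,0,0]}'; python3 -m inch '{"claw":[10,10,10],"slide":[[-1,0,0],[-1.5,0,0],[-1.5,0,0]],"spin":[0,0,0]}'
```

```text
time: 26.95
eef_pos: [0.4362, 0.244, 0.0274]
orientation: [0.0, 0.673, 0.739, 0.0]
force: [-4.7, 1.0, 5.5]
grip_width: 0.0197
time: 27.32
eef_pos: [0.4362, 0.2438, 0.0276]
orientation: [-0.0, 0.673, 0.74, 0.001]
force: [-5.4, 4.7, 4.5]
grip_width: 0.0197
```

```bash
python3 -m inch '{"claw":[10,10],"slide":[[0.8,0,-0.5],[0.8,0,-0.5]],"spin":[0,0]}'; python3 -m inch '{"claw":[30,40,50,55,55],"slide":[[0,0,0],[0,0,0],[0,0,0],[0,0,0],[0,0,0]],"spin":[0,0,0,0,0]}'; python3 -m inch '{"claw":[55,55,55,55,55],"slide":[[0,0,-10],[0,0,-30],[0,0,-60],[5,0,-90],[30,0,-110]],"spin":[0,0,0,0,0]}'; python3 -m inch '{"claw":[55,55,55,55],"slide":[[20,0,-10],[40,0,-20],[50,0,-30],[50,0,-30]],"spin":[0,0,0,0]}'; python3 - <<'E'
from h import *
np.set_printoptions(precision=4,suppress=True)
f=robot.grab_frame("scene"); save(f,"s25.png",(130,80,290,220),5)
f=robot.grab_frame("top"); save(f,"t25.png",(110,150,260,270),5)
c,s=np.cos(np.radians(5.2)),np.sin(np.radians(5.2))
P=cloud(f,np.ones((384,512),bool));X=P[:,0]*c+P[:,1]*s; Y=-P[:,0]*s+P[:,1]*c;z=P[:,2]
k=(abs(X-.457)<.09)&(Y>.1)&(Y<.17)&(z>.105)&(z<.12)
print("bar",k.sum(),cv2.minAreaRect(np.c_[X[k],Y[k]].astype(np.float32)*1000),np.median(z[k]))
for col in range(190,202):
    p=atdepth(f,(col,212)); print(col,np.round([p[0]*c+p[1]*s,-p[0]*s+p[1]*c,p[2]],4))
print(robot.observe()["time"],robot.observe()["force"])
E
```

```text
time: 27.58
eef_pos: [0.4361, 0.2437, 0.0276]
orientation: [-0.0, 0.673, 0.739, 0.0]
force: [-4.2, 4.8, 1.3]
grip_width: 0.0195
time: 28.2
eef_pos: [0.4364, 0.243, 0.0275]
orientation: [0.0, 0.673, 0.739, -0.0]
force: [-0.3, 0.1, -0.2]
grip_width: 0.0539
time: 28.82
eef_pos: [0.4345, 0.2722, 0.1396]
orientation: [0.001, 0.674, 0.738, 0.001]
force: [1.3, 1.1, 0.2]
grip_width: 0.0549
time: 29.32
eef_pos: [0.429, 0.3234, 0.1684]
orientation: [0.0, 0.673, 0.74, 0.001]
force: [1.1, -0.7, -0.1]
grip_width: 0.0554
bar 232 ((456.9374084472656, 135.31732177734375), (13.968951225280762, 119.47962951660156), 89.46251678466797) 0.11191551870856464
190 [0.4593 0.1047 0.0538]
191 [0.4588 0.1017 0.0557]
192 [0.4586 0.099  0.0562]
193 [0.4584 0.0963 0.0563]
194 [0.4596 0.0956 0.0425]
195 [0.4597 0.0932 0.0404]
196 [0.4597 0.0908 0.0383]
197 [0.4578 0.0859 0.0535]
198 [0.4579 0.0835 0.0511]
199 [0.4573 0.0804 0.0541]
200 [0.4574 0.078  0.0519]
201 [0.4572 0.0754 0.0513]
29.425 [ 0.9243 -0.679  -0.6882]
```

View pics/s25.png

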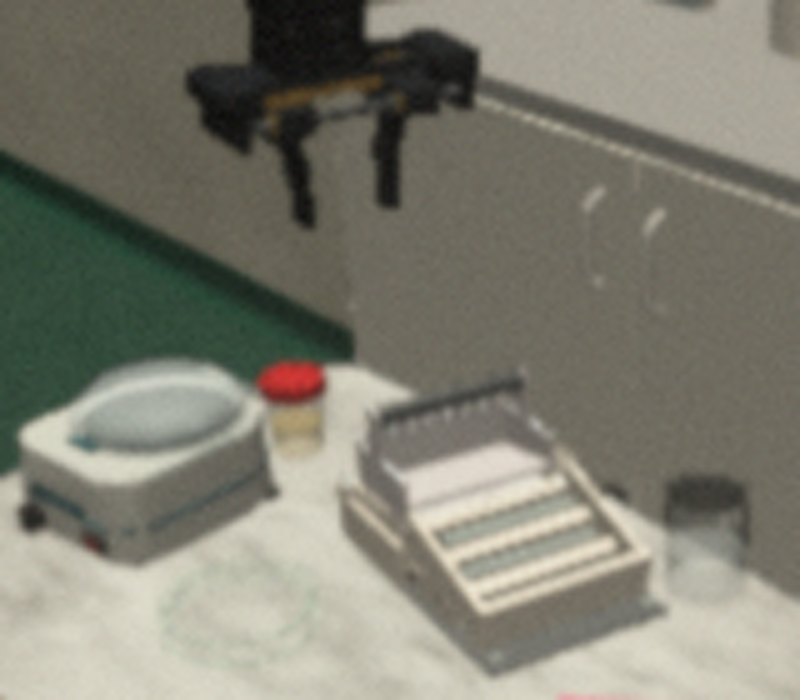

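View pics/t25.png

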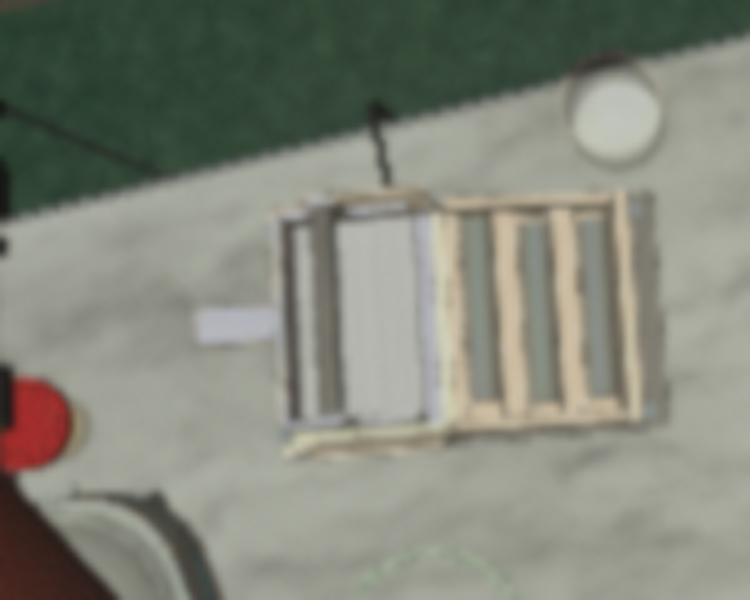

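```bash
python3 -m inch '{"claw":[55,55],"slide":[[0,0,0],[0,0,0]],"spin":[0,0]}'; python3 - <<'E'
from cell import robot
print(robot.sign_off())
E
```

```text
time: 29.68
eef_pos: [0.429, 0.322, 0.1672]
orientation: [0.0, 0.674, 0.739, -0.0]
force: [0.1, 0.5, -0.6]
grip_width: 0.0543
the job is handed in; nothing more can be done
None
```

I carried the loaded scoop to the rack by its bar, pushed its toe against the step and let go with the rods in. I then tipped it by the tongue to about 24°, lowered it level and let go. I handed the job in at 29.7 s of the 61 s allowed; no verdict was reported.

**Last checks:**
- **Rods:** the final pictures show one rod in each groove and the scoop empty.
- **Scoop:** the bar sat within about 0.4 mm of where it was after the first set-down, and squared to the rack within about 1°. The toe was at the step and the scoop was within about 2 mm of the rack's centre line, both measured to about 2 mm. The toe edge itself is hidden from the top camera, so I judged it from the bar and mouth edge.
- **Surroundings:** the beaker and sample cup stood as before. I kept well clear of the dropper bottle but did not measure it again. The arm was clear and touching nothing.

**What disagreed or went wrong:**
- **Gripper height:** the cameras showed the fingers about 40 mm higher than the reported tool height and the stated tip length implied. I went by the cameras, and both grips (12 mm on the bar, 20 mm on the tongue) matched the sizes given.
- **First lowering:** the scoop caught the rack's cheek with about 45 N read at the wrist (120 N limit). I lifted, re-centred and lowered it again, then pushed it home with about 13 N.

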